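# Book in a seized mini phone with a fresh tray from the dispenser

## Task

Book in the little red phone for its evidence photograph: pull the bottom blue tray straight out of the dispenser, leaving the other trays in it, and set the tray down on the photo board with its long side snug along the long leg of the white L-scale and its end snug against the short leg. Then lay the red phone flat in that tray, keypad up; drop neither of them, and leave everything else on the desk undisturbed.

Things in the scene. Friction and masses are not known exactly. Their poses are not given: they have to be found in the camera images.
- dispenser: Fixed grey sheet-metal gravity dispenser, 255 x 100 x 145 mm, with a stack of 4 like blue trays leaning back at 45 degrees: each sits 25 mm higher and 25 mm farther back than the one below. Origin on the desk; -x is the level way out, toward the robot and mid-desk; z up. Base plate 5 mm thick, x -95 to 160, y +-50 mm, carries the bottom tray. The top trays drop one place when it is out.
- exit (a point): On the dispenser at x=-85, y=0, z=5 mm: the middle of the lower edge of the bottom tray's nose (front end) at the start. The tray's front 25 mm is bare at both sides and above, but for the strap. Side rails 25 mm high (y +-33 to 36) start 43 mm behind the nose, taller cheeks behind those. Pulling takes a few N; tray free of the others after 95 mm, off the plate after 128 mm.
- gate_low (a point): Lower end of the dispenser's gate: an aluminium strap 36 mm wide, 2.5 mm thick, down the middle of its front, that holds back all trays but the bottom one. This end is at dispenser x=-81, y=0, z=38 mm, 8 mm above the bottom tray's rim.
- gate_top (a point): Upper end of the same strap, at dispenser x=11, y=0, z=129 mm; the strap leans back at 45 degrees between the two ends and is the first thing a gripper over the nose would hit.
- tray1: The bottom tray of the stack, the one to take: blue rigid open-topped tray 116 (x) x 62 (y) x 25 (z) mm, walls and floor 3 mm, inside 110 x 56 mm and 22 deep, about 70 g. Origin at the centre of its underside, x along its length, z up. At the start its axes agree with the dispenser's and its origin is at x=-27, y=0, z=5 mm there.
- tray2: Second tray of the stack, the same; must stay in the dispenser.
- tray3: Third tray, the same; must stay in the dispenser.
- tray4: Top tray, the same; must stay in the dispenser.
- photo_board: Fixed grey photo board flat on the desk, 200 (x) x 280 (y) x 8 (z) mm, origin at the centre of its underside. On it a white L-scale with black ticks, a fixed fence 6 mm high, 12 wide: long leg along y on the +x side (inner face x=88), short leg along x on the +y side (inner face y=128, from x=-50). A tray snug in the corner: centre x=57, y=70, z=8 mm, its length along y.
- corner (a point): The inner corner of the L-scale, on the board's top surface: photo_board x=88, y=128, z=8 mm; the free board lies towards -x and -y.
- mini_phone: Small red mobile phone, 48 (x) x 22 (y) x 13 (z) mm, 30 g, loose on the desk with keypad and screen up (+z). Origin at the centre of its underside. A black charger stands close beside it, as near as 7 mm.
- charger: Bystander: black wall charger block 44 x 44 x 28 mm, loose, near the red phone. Origin at the centre of its underside.
- earbud_case: Bystander: black round earbud case, 50 mm across, 22 mm high, loose, lying on the photo board away from the corner. Origin at the centre of its underside.
- smartphone: Bystander: black smartphone 150 (x) x 72 (y) x 9 (z) mm lying flat and loose between dispenser and photo board. Origin at the centre of its underside.
- bottle: Bystander: green drink bottle, 64 mm across, 190 mm tall, standing loose between dispenser and photo board, nearer or farther. Origin at the centre of its underside.
There are look-alikes about, which are no part of the job. Of the things shaped like the mini_phone, the red one is meant. What is shaped like the tray2 but green is not meant.

How it is judged (in metres and radians):
On the way, in this order (a step that is already met when the one before it is completed fails the run):
1. the bottom tray has been drawn straight out of the front of the dispenser, at least 91 mm, still low and in line (x of tray1 in the frame of dispenser between -0.2 and -0.118 m and y of tray1 in the frame of dispenser between -0.03 and 0.03 m and z of tray1 in the frame of dispenser below 0.05 m), for 0.05 s.
2. the tray lies on the photo board in the corner of the L-scale, within 5 mm of both legs and square, the red phone not yet in it (x of tray1 in the frame of photo_board between 0.052 and 0.06 m and y of tray1 in the frame of photo_board between 0.065 and 0.073 m and z of tray1 in the frame of photo_board below 0.011 m and angle between the x axis of tray1 and the y axis of photo_board, either way round below 0.06 rad and distance between mini_phone and tray1 above 0.1 m), for 0.2 s.
At the end, for the whole second after the job is handed in: The tray lies flat in the corner of the L-scale, at most 5 mm from either leg and square within 0.06 rad; the red phone lies flat on its floor, keypad up within 0.1 rad; both at rest; the other three trays are still in the dispenser, none more than 30 mm forward of the bottom place (x of tray1 in the frame of photo_board between 0.052 and 0.06 m and y of tray1 in the frame of photo_board between 0.065 and 0.073 m and z of tray1 in the frame of photo_board below 0.011 m and angle between the x axis of tray1 and the y axis of photo_board, either way round below 0.06 rad and angle between tray1's own z axis and vertical below 0.05 rad and x of mini_phone in the frame of tray1 between -0.046 and 0.046 m and y of mini_phone in the frame of tray1 between -0.02 and 0.02 m and z of mini_phone in the frame of tray1 below 0.006 m and angle between mini_phone's own z axis and vertical below 0.1 rad and linear speed of each of mini_phone, tray1 below 0.02 m/s and x of each of tray2, tray3, tray4 in the frame of dispenser above -0.06 m and horizontal distance between each of tray2, tray3, tray4 and dispenser below 0.09 m); the robot touches nothing.
It fails at once if the charger, earbud case, smartphone or bottle is pushed more than 15 mm (distance of any of charger, earbud_case, smartphone, bottle from where it was at the start of the episode above 0.015 m).
It fails at once if the bottle is knocked over (angle between bottle's own z axis and vertical above 0.3 rad).
It fails at once if another tray comes out of the front of the dispenser (x of any of tray2, tray3, tray4 in the frame of dispenser below -0.065 m).
It fails at once if the red phone is dropped (falls freely by more than about 18 mm) (linear speed of mini_phone above 0.6 m/s and contact force between the fingers and mini_phone below 0.05 N).
It fails at once if the tray is dropped (falls freely by more than about 18 mm) (linear speed of tray1 above 0.6 m/s and contact force between the fingers and tray1 below 0.05 N).
It also fails if it takes over 72 s, if anything falls off the work surface, if the arm or the gripper's body presses on something with over 40 N, if the wrist force passes 120 N, or if a joint passes its speed limit or range.

## Robot

A 7-joint arm with a two-finger parallel gripper is mounted at the origin on the work surface. World frame = base frame: x ahead of the robot, y to its left, z up, the work surface at z = 0. Lengths are in m, angles in degrees, forces in N, time in s.
With the tool pointing down it reaches from about 0.35 to 0.9 m from the base axis. Payload 8.1 kg.
Tool frame: the origin (TCP) lies midway between the tips of the shut fingers; the grasp point (between the pads) lies 19 mm behind it; z points along the fingers, x is the direction in which the jaws open and shut, and the axes are right-handed (so a half turn about z gives the same grasp; the last joint's range is limited). The gripper opens to 85 mm and grips with 20 to 120 N. Pads are 22 mm wide; open, the fingers measure 114 mm over their backs; the gripper's body (76 mm by 85 mm) begins 54 mm behind the grasp point. The pads swing forward as they close: fully open they stand 13 mm farther back than shut.
Start: joints at [57.662, 24.895, 1.432, 90.138, -0.665, 64.973, -4.303], TCP at [0.278, -0.56, 0.2] pointing down, gripper open.
Joint ranges: [-149.89, 149.89], [-25.12, 119.58], [-72.63, 75.52], [4.76, 147.25], [-75.54, 255.54], [6.69, 114.76], [-157.13, 157.13]. Speed limits (degrees/s): [127.2, 127.2, 172.46, 172.46, 180, 180, 180].

## Interface

Orientations are given as [roll, pitch, yaw] about the fixed x, y, z axes, in that order (R = Rz(yaw) Ry(pitch) Rx(roll)).
In Python, from workcell import sense, capture, close_job gives the robot as it stands. The module is installed in compiled form; this text tells all that it offers.
- The arm moves only by the tool servo_tool, never from a script. Its argument "moves" is a list of rows, each a list of 7 numbers: the closure in counts, from 0 (fully open) to 255 (shut), then the shift along the tool's x, y, z scaled (see below), then the turn, a rotation vector about the tool's x, y, z scaled (see below). In form: [[jaw, dx, dy, dz, ax, ay, az], ...]. A call has 1 to 20 rows; each row shifts and turns the commanded pose from where the row before left it, along the tool's axes as they then stand; what a row does not reach is not made up. The controller multiplies each number of a shift by 150 mm and each number of a turn by 90 degrees. A row lasts 1/10 s, in which the tool goes at most 50 mm and 8.59 degrees, less where a joint would pass 70% of its speed; a pose out of reach is approached as far as the arm can. A call with a number of a shift or a turn outside -1 to 1 is refused whole. A call with a gripper value outside its range is refused whole. The fingers move at their own pace and stop on an object; the grip force is fixed at half the most. Time passes only in rows, so rows that do not move let the fingers close. It gives the time, the measured TCP pose, the force and the opening at its end, in the units of the state.
- sense(): the state, without advancing time (a new reading comes with each control period).
- capture(name): name is "scene" or "side" or "wrist"; returns a dict with "img" (384x512x3 uint8, red, green, blue), "depth" (384x512 float32, m along the optical axis (not along the pixel's ray), 0 where there is no reading), "intrinsics" (3x3 intrinsics, pixels), "eye" and "orientation" of the camera in the world; the wrist camera has in their place "hand_eye" (4x4, takes a point from camera to tool coordinates, whose origin is the TCP and whose axes are the tool frame's). Camera axes: x right, y down, z forward; pixel columns grow to the right and rows downward; lengths in m; the calibration is good to about 2 mm. The wrist camera is an equidistant fisheye: a pixel r from the principal point sees the ray r / f radians off the axis. A picture is of the moment at which its call begins: read the wrist's pose just before it.
- close_job(): hands the job in, once; it reports no verdict.
The state is a dict: "time_s": time; "joint_pos": joint angles; "joint_velocities": joint speeds; "tau": joint torques, N m; "ee_pos": TCP position; "tool_rot": TCP orientation; "ft_force": force on the tool from outside, world axes, zero at the start; "moment": the same for the moment, N m; "width": opening from 0.0 (shut) to 1.0 (fully open).
Only numpy, scipy, OpenCV 4.12 (cv2) and the standard library are available. Lean on these libraries where they do the work, as an engineer would, in place of code of your own. Each camera call takes 0.05 s, during which the arm holds its last target.

## Working session

There is one attempt and no reset: what is moved stays moved. The work goes in short steps, Python scripts to look and compute and a tool call to move; the robot and the scene stay as the last step left them, time stands still between calls to the robot, and variables do not carry over. Pictures are saved under pics/ and viewed, and the job is handed in when it is done.

Besides the shell and the picture viewer there is one more tool, called after ">>>" in YAML: its name, and indented under it one key for each argument. servo_tool: Moves the arm, as the interface text tells. Its arguments: {"type":"object","properties":{"moves":{"type":"array"}},"required":["moves"]}

```bash
mkdir -p pics
python3 - <<'E'
from workcell import sense,capture
import cv2,numpy as np
s=sense();print(s)
for n in ["scene","side","wrist"]:
    c=capture(n);cv2.imwrite(f"pics/{n}0.png",c["img"][...,::-1]);np.savez(f"pics/{n}0.npz",**c)
    print(n,c["intrinsics"].tolist(),c.get("eye"),c.get("orientation"),c.get("hand_eye"))
E
```

```text
{'time_s': 0.0, 'joint_pos': array([57.6619744 , 24.93596414,  1.43014317, 90.18908335, -0.66409522,
       64.9738398 , -4.30079576]), 'joint_velocities': array([ 0.05201   , -0.07888333,  0.0353345 ,  0.06581323,  0.01946642,
       -0.03759591,  0.03632701]), 'tau': array([-4.00624767e-04, -6.70474863e+01,  1.02459613e+00, -3.16206515e+01,
        1.54204544e-02,  1.27490581e-02,  5.67014433e-05]), 'ee_pos': array([ 0.27817819, -0.55905785,  0.19963128]), 'tool_rot': array([ 1.79991607e+02,  9.02011319e-02, -6.35415454e+01]), 'ft_force': array([-0.59918021, -0.91164585,  0.64113068]), 'moment': array([-0.01184797,  0.01057912, -0.00514196]), 'width': 0.999397876860539}
scene [[390.27299390634255, 0.0, 253.29844471439384], [0.0, 390.27299390634255, 185.20842203321627], [0.0, 0.0, 1.0]] [1.25921595 0.73375779 0.81389798] [-125.45385502    1.17860678  134.42639451] None
side [[479.1402489536563, 0.0, 260.8965243732248], [0.0, 479.1402489536563, 185.16318837620435], [0.0, 0.0, 1.0]] [0.13721472 0.94822201 0.76916629] [-122.81370209    0.94874537 -156.31216713] None
wrist [[297.3186396354542, 0.0, 255.34459745299435], [0.0, 297.3186396354542, 189.9426105234921], [0.0, 0.0, 1.0]] None None [[ 9.99999713e-01 -6.84823654e-04 -3.24728397e-04 -4.26033247e-04]
 [ 7.50603153e-04  9.54212262e-01  2.99129397e-01 -7.66116816e-02]
 [ 1.05008932e-04 -2.99129555e-01  9.54212502e-01 -1.75000948e-01]
 [ 0.00000000e+00  0.00000000e+00  0.00000000e+00  1.00000000e+00]]
```

View pics/scene0.png

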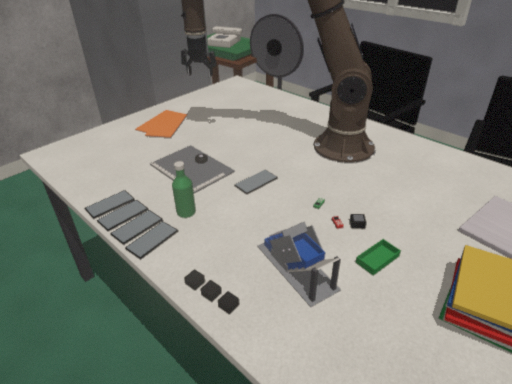

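View pics/side0.png

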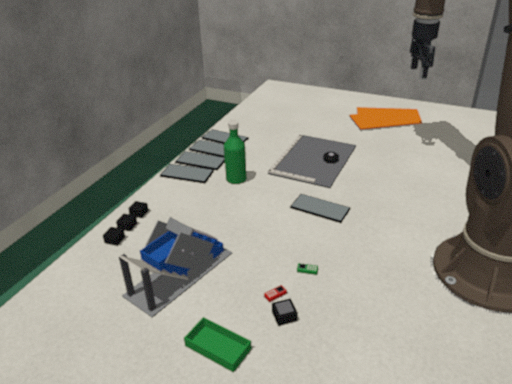

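View pics/wrist0.png

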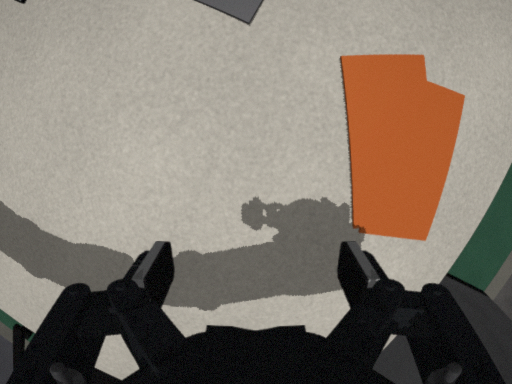

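```bash
cat > h.py <<'E'
import numpy as np,cv2
from scipy.spatial.transform import Rotation as R
def load(n): return dict(np.load(f"pics/{n}.npz"))
def cloud(c):
    K=c["intrinsics"];d=c["depth"];v,u=np.mgrid[:384,:512]
    P=np.stack([(u-K[0,2])/K[0,0]*d,(v-K[1,2])/K[1,1]*d,d],-1)
    return P@R.from_euler("xyz",c["orientation"],degrees=True).as_matrix().T+c["eye"]
def ray(c,u,v,z):
    K=c["intrinsics"];d=R.from_euler("xyz",c["orientation"],degrees=True).apply([(u-K[0,2])/K[0,0],(v-K[1,2])/K[1,1],1])
    return c["eye"]+d*(z-c["eye"][2])/d[2]
def wcloud(c,pos,rpy):
    K=c["intrinsics"];d=c["depth"];v,u=np.mgrid[:384,:512]
    x=(u-K[0,2]);y=(v-K[1,2]);r=np.hypot(x,y);t=r/K[0,0]
    k=np.where(r>0,np.tan(t)/np.maximum(r,1e-9),0)
    P=np.stack([x*k*d,y*k*d,d],-1)
    H=c["hand_eye"];P=P@H[:3,:3].T+H[:3,3]
    return P@R.from_euler("xyz",rpy,degrees=True).as_matrix().T+pos
E
python3 - <<'E'
from h import *
np.set_printoptions(precision=4,suppress=True)
for n,pts in [("scene0",dict(table=(200,250),phone=(337,222),charger=(358,220),gphone=(319,203),board=(190,165))),("side0",dict(table=(300,330),phone=(276,293),charger=(285,310),gphone=(307,268),board=(310,160)))]:
    c=load(n);P=cloud(c)
    for k,(u,v) in pts.items(): print(n,k,P[v,u])
c=load("scene0");i=c["img"]
cv2.imwrite("pics/s_a.png",cv2.resize(i[200:310,240:420,::-1],None,fx=4,fy=4,interpolation=cv2.INTER_CUBIC))
cv2.imwrite("pics/s_b.png",cv2.resize(i[135:225,140:290,::-1],None,fx=5,fy=5,interpolation=cv2.INTER_CUBIC))
c=load("side0");i=c["img"]
cv2.imwrite("pics/d_a.png",cv2.resize(i[205:325,110:310,::-1],None,fx=4,fy=4,interpolation=cv2.INTER_CUBIC))
cv2.imwrite("pics/d_b.png",cv2.resize(i[120:225,210:370,::-1],None,fx=5,fy=5,interpolation=cv2.INTER_CUBIC))
E
```

```text
scene0 table [ 0.793   0.0342 -0.002 ]
scene0 phone [0.4294 0.262  0.011 ]
scene0 charger [0.3969 0.314  0.0292]
scene0 gphone [0.3928 0.1656 0.0136]
scene0 board [ 0.5321 -0.3449  0.0076]
side0 table [0.3388 0.3247 0.001 ]
side0 phone [0.4166 0.2615 0.0146]
side0 charger [0.3771 0.3099 0.0275]
side0 gphone [0.3801 0.164  0.0168]
side0 board [ 0.5346 -0.3122  0.014 ]
```

View pics/s_a.png

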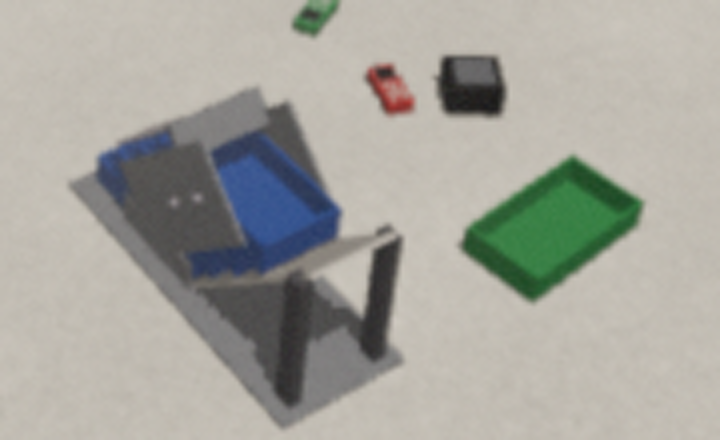

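View pics/s_b.png

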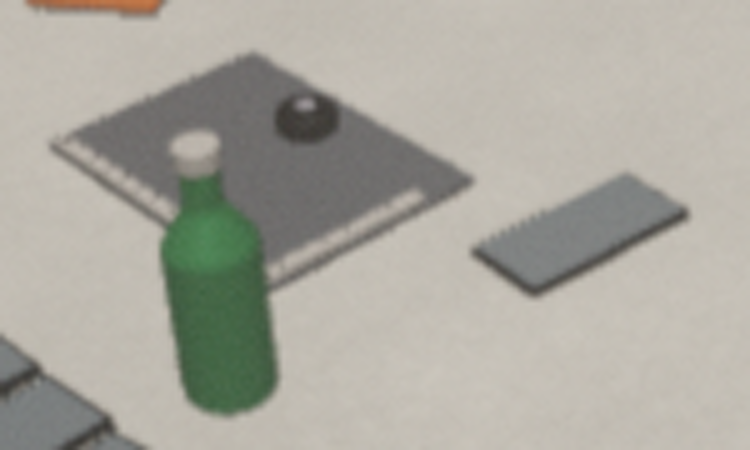

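View pics/d_a.png

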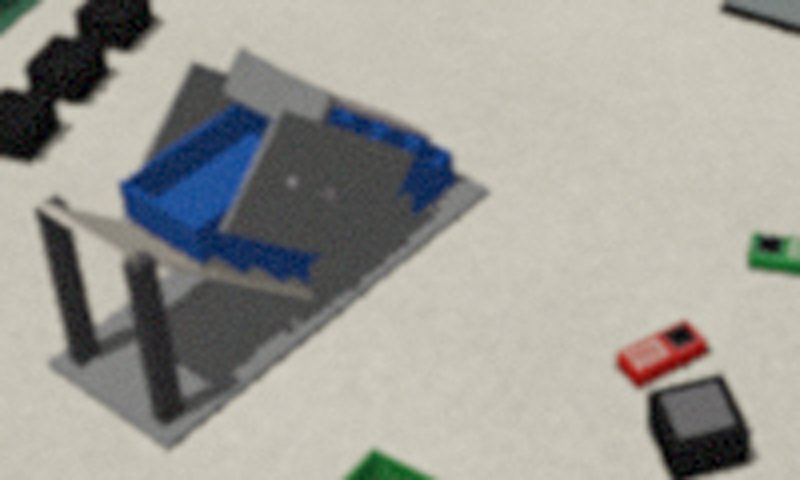

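View pics/d_b.png

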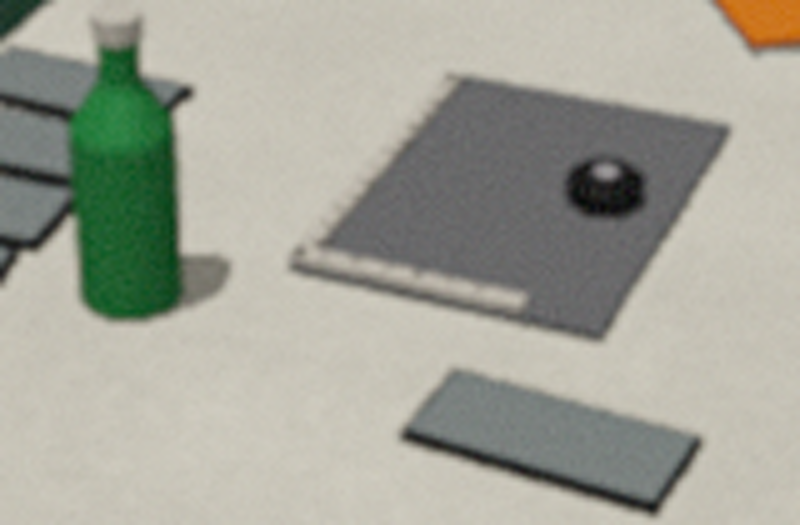

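Run:
```python
from h import *
np.set_printoptions(precision=4,suppress=True)
a=load("scene0");b=load("side0")
def sa(l,c,off,f,z,nm):
    for u,v in l: print(nm,(u,v),ray(c,(u+.5)/f-.5+off[0],(v+.5)/f-.5+off[1],z)[:2])
sa([(70,185),(285,428),(402,358)],a,(240,200),4,.005,"disp S: frontR?,backL,backR")
sa([(487,190),(52,362),(168,446)],b,(110,205),4,.005,"disp D")
sa([(52,145),(470,182),(255,52)],a,(140,135),5,.008,"board S")
sa([(290,262),(603,335),(728,126),(455,78)],b,(210,120),5,.008,"board D")
sa([(368,68),(384,64),(413,106),(393,110)],a,(240,200),4,.013,"phone S")
sa([(617,357),(690,322),(706,345),(643,384-14)],b,(110,205),4,.013,"phone D")
sa([(443,57),(498,57),(503,85)],a,(240,200),4,.028,"chg S")
sa([(650,390),(720,377),(745,425)],b,(110,205),4,.028,"chg D")
sa([(400,433),(455,370),(700,440),(658,510)],b,(210,120),5,.009,"smart D")
sa([(472,250),(627,173),(688,212),(533,293)],a,(140,135),5,.009,"smart S")
sa([(222,412)],a,(140,135),5,.0,"bottle S near edge")
sa([(130,318)],b,(210,120),5,.0,"bottle D near edge")
```

```text
disp S: frontR?,backL,backR (70, 185) [0.6709 0.1495]
disp S: frontR?,backL,backR (285, 428) [0.733  0.3945]
disp S: frontR?,backL,backR (402, 358) [0.6378 0.4158]
disp D (487, 190) [0.571  0.1691]
disp D (52, 362) [0.7267 0.3882]
disp D (168, 446) [0.6335 0.4135]
board S (52, 145) [ 0.6324 -0.4681]
board S (470, 182) [ 0.447  -0.1893]
board S (255, 52) [ 0.4335 -0.4668]
board D (290, 262) [ 0.634  -0.2037]
board D (603, 335) [ 0.4335 -0.197 ]
board D (728, 126) [ 0.4308 -0.4758]
board D (455, 78) [ 0.624  -0.4747]
phone S (368, 68) [0.4214 0.236 ]
phone S (384, 64) [0.4088 0.2424]
phone S (413, 106) [0.4352 0.2873]
phone S (393, 110) [0.4494 0.2788]
phone D (617, 357) [0.4403 0.2725]
phone D (690, 322) [0.4138 0.2329]
phone D (706, 345) [0.3994 0.2457]
phone D (643, 370) [0.4238 0.2758]
chg S (443, 57) [0.3864 0.2802]
chg S (498, 57) [0.3574 0.3113]
chg S (503, 85) [0.3838 0.3318]
chg D (650, 390) [0.4093 0.3007]
chg D (720, 377) [0.3792 0.2782]
chg D (745, 425) [0.3559 0.304 ]
smart D (400, 433) [ 0.507  -0.0589]
smart D (455, 370) [ 0.5001 -0.1286]
smart D (700, 440) [ 0.3542 -0.1146]
smart D (658, 510) [ 0.3581 -0.0451]
smart S (472, 250) [ 0.5075 -0.1227]
smart S (627, 173) [ 0.3591 -0.1099]
smart S (688, 212) [ 0.3671 -0.0415]
smart S (533, 293) [ 0.5141 -0.0541]
bottle S near edge (222, 412) [ 0.7343 -0.1191]
bottle D near edge (130, 318) [ 0.7025 -0.1205]
```

```bash
cat > plan.py <<'E'
from h import *
from workcell import sense
def plan(pos,rot,jaw,n,start=None):
    """equal rows; shift given in tool axes at row start"""
    s=sense() if start is None else start
    p=np.array(s["ee_pos"]);r=R.from_euler("xyz",s["tool_rot"],degrees=True)
    t=R.from_matrix(rot) if np.ndim(rot)==2 else R.from_euler("xyz",rot,degrees=True)
    w=(r.inv()*t).as_rotvec(degrees=True);d=(np.array(pos)-p)
    print("dist mm",np.linalg.norm(d)*1e3/n,"deg",np.linalg.norm(w)/n)
    for i in range(n):
        ri=r*R.from_rotvec(w*i/n,degrees=True)
        row=[jaw]+list(np.round(ri.inv().apply(d/n)/.15,3))+list(np.round(w/n/90,4))
        print(row,end=",\n" )
def st():
    s=sense();np.set_printoptions(precision=4,suppress=True)
    print(s["time_s"],s["ee_pos"],s["tool_rot"],s["ft_force"],s["width"],s["joint_pos"].round(1))
def snap(name,cam):
    from workcell import capture
    s=sense();c=capture(cam);cv2.imwrite(f"pics/{name}.png",c["img"][...,::-1]);np.savez(f"pics/{name}.npz",pos=s["ee_pos"],rpy=s["tool_rot"],**c)
def wray(c,u,v,z):
    K=c["intrinsics"];x=u-K[0,2];y=v-K[1,2];r=np.hypot(x,y);t=r/K[0,0]
    d=np.array([x/r*np.sin(t),y/r*np.sin(t),np.cos(t)]) if r>0 else np.array([0,0,1.])
    H=c["hand_eye"];W=R.from_euler("xyz",c["rpy"],degrees=True).as_matrix()
    o=W@H[:3,3]+c["pos"];d=W@H[:3,:3]@d
    return o+d*(z-o[2])/d[2]
E
python3 - <<'E'
from plan import *
plan([.58,.12,.27],[180,0,-14.2],0,16)
E
```

```text
dist mm 46.65759014844447 deg 3.0842752077240516
[0, np.float64(-0.197), np.float64(-0.239), np.float64(-0.029), np.float64(-0.0), np.float64(0.0), np.float64(-0.0343)],
[0, np.float64(-0.184), np.float64(-0.249), np.float64(-0.029), np.float64(-0.0), np.float64(0.0), np.float64(-0.0343)],
[0, np.float64(-0.171), np.float64(-0.258), np.float64(-0.029), np.float64(-0.0), np.float64(0.0), np.float64(-0.0343)],
[0, np.float64(-0.156), np.float64(-0.267), np.float64(-0.029), np.float64(-0.0), np.float64(0.0), np.float64(-0.0343)],
[0, np.float64(-0.142), np.float64(-0.275), np.float64(-0.029), np.float64(-0.0), np.float64(0.0), np.float64(-0.0343)],
[0, np.float64(-0.127), np.float64(-0.283), np.float64(-0.029), np.float64(-0.0), np.float64(0.0), np.float64(-0.0343)],
[0, np.float64(-0.111), np.float64(-0.289), np.float64(-0.029), np.float64(-0.0), np.float64(0.0), np.float64(-0.0343)],
[0, np.float64(-0.096), np.float64(-0.295), np.float64(-0.029), np.float64(-0.0), np.float64(0.0), np.float64(-0.0343)],
[0, np.float64(-0.08), np.float64(-0.299), np.float64(-0.029), np.float64(-0.0), np
[... 179 characters left out ...]
), np.float64(-0.306), np.float64(-0.029), np.float64(-0.0), np.float64(0.0), np.float64(-0.0343)],
[0, np.float64(-0.031), np.float64(-0.308), np.float64(-0.029), np.float64(-0.0), np.float64(0.0), np.float64(-0.0343)],
[0, np.float64(-0.014), np.float64(-0.309), np.float64(-0.029), np.float64(-0.0), np.float64(0.0), np.float64(-0.0343)],
[0, np.float64(0.003), np.float64(-0.31), np.float64(-0.029), np.float64(-0.0), np.float64(0.0), np.float64(-0.0343)],
[0, np.float64(0.019), np.float64(-0.309), np.float64(-0.029), np.float64(-0.0), np.float64(0.0), np.float64(-0.0343)],
[0, np.float64(0.036), np.float64(-0.308), np.float64(-0.029), np.float64(-0.0), np.float64(0.0), np.float64(-0.0343)],
```

Candidates: red mini phone at scene (337,222) – chosen; green look‑alike (319,203). Tray: the bottom one in the blue stack at scene (270,243); the green tray at (378,257) is a look‑alike. First I fly to a close look at the dispenser nose.

>>> servo_tool:
  moves:
    - [0,-0.2,-0.24,-0.05,0,0,-0.034]
    - [0,-0.18,-0.25,-0.05,0,0,-0.034]
    - [0,-0.17,-0.26,-0.05,0,0,-0.034]
    - [0,-0.16,-0.27,-0.05,0,0,-0.034]
    - [0,-0.14,-0.27,-0.05,0,0,-0.034]
    - [0,-0.13,-0.28,-0.05,0,0,-0.034]
    - [0,-0.11,-0.29,-0.05,0,0,-0.034]
    - [0,-0.1,-0.29,-0.03,0,0,-0.034]
    - [0,-0.08,-0.3,-0.03,0,0,-0.034]
    - [0,-0.06,-0.3,-0.03,0,0,-0.034]
    - [0,-0.05,-0.3,0,0,0,-0.034]
    - [0,-0.03,-0.31,0,0,0,-0.034]
    - [0,-0.01,-0.31,0,0,0,-0.034]
    - [0,0,-0.31,0,0,0,-0.034]
    - [0,0.02,-0.31,0,0,0,-0.034]
    - [0,0.04,-0.2,0,0,0,-0.034]
    - [0,0,0,0,0,0,0]
    - [0,0,0,0,0,0,0]

```text
time_s: 1.95
ee_pos: [0.5767, 0.1027, 0.2657]
tool_rot: [180.0, 0.1, -14.5]
ft_force: [-0.1, -1.0, 0.0]
width: 1.002
```

Run:
```python
from plan import *
st();snap("w1","wrist")
```

```text
1.95 [0.5767 0.1027 0.2657] [179.968    0.0659 -14.539 ] [-0.0876 -1.0427  0.0187] 1.0015893446413853 [  4.2  21.3 -27.3  88.3  10.   72.9 -39. ]
```

View pics/w1.png

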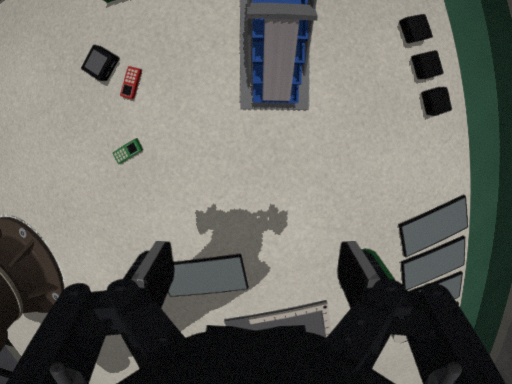

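Run:
```python
from h import *
i=cv2.imread("pics/w1.png")
cv2.imwrite("pics/w1a.png",cv2.resize(i[0:120,225:335],None,fx=5,fy=5,interpolation=cv2.INTER_CUBIC))
cv2.imwrite("pics/w1b.png",cv2.resize(i[35:165,75:175],None,fx=4.5,fy=4.5,interpolation=cv2.INTER_CUBIC))
```

```text
(no output)
```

View pics/w1a.png

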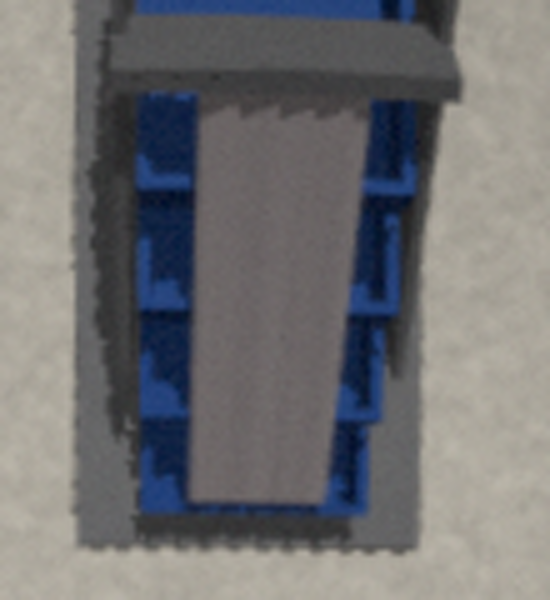

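View pics/w1b.png

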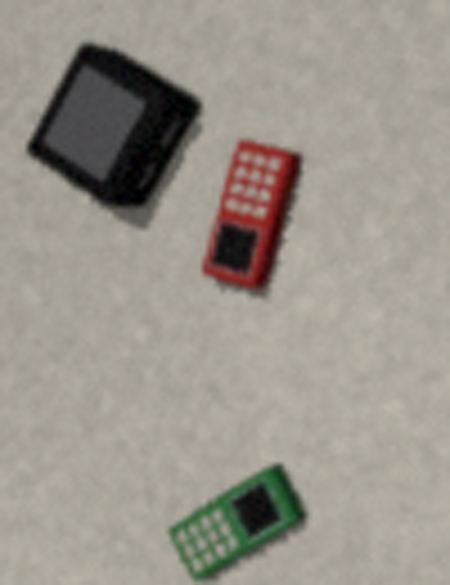

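Run:
```python
from plan import *
np.set_printoptions(precision=4,suppress=True)
c=load("w1")
def f(l,off,k,z,nm):
    o=np.array([wray(c,(u+.5)/k-.5+off[0],(v+.5)/k-.5+off[1],z)[:2] for u,v in l]);print(nm,o.tolist());return o
b=f([(77,548),(418,548)],(225,0),5,.005,"base front")
t=f([(140,514),(367,514)],(225,0),5,.030,"nose rim")
for q,xd in((b,-.095),(t,-.085)):
    d=q[1]-q[0];L=np.linalg.norm(d);n=np.array([-d[1],d[0]])/L
    print("len",L,"yaw of +x",np.degrees(np.arctan2(n[1],n[0])),"origin",q.mean(0)-n*xd)
p=f([(240,141),(298,151),(265,288),(204,272)],(75,35),4.5,.013,"phone")
print(np.linalg.norm(np.diff(p,axis=0),axis=1),p.mean(0), np.degrees(np.arctan2(*(p[0]+p[1]-p[2]-p[3])[::-1])))
f([(85,45),(200,103),(108,204),(30,150)],(75,35),4.5,.028,"chg")
f([(85,45),(200,103),(108,204),(30,150)],(75,35),4.5,.0,"chg0")
P=wcloud(c,c["pos"],c["rpy"])
for u,v in[(260,80),(275,100),(131,90),(98,62),(200,120)]: print(u,v,P[v,u])
```

```text
base front [[0.5705003440201285, 0.16919371195740368], [0.667140165863086, 0.145234977132843]]
nose rim [[0.590978815080418, 0.17432321221102492], [0.6513719967770253, 0.15945855648531984]]
len 0.09956543647386969 yaw of +x 76.07609341189313 origin [0.6417 0.2494]
len 0.06219561387496028 yaw of +x 76.17256398833436 origin [0.6415 0.2494]
phone [[0.4263489989207416, 0.2832737693712887], [0.4455248512039026, 0.2723435069560526], [0.4213061942357134, 0.23189256436827854], [0.40106546650731567, 0.24485900700488242]]
[0.0221 0.0471 0.024 ] [0.4236 0.2581] 57.88445301113801
chg [[0.38517333965387235, 0.33464889351722427], [0.4218377741939622, 0.2973365633821582], [0.379646947783726, 0.2775416572131434], [0.35468274808935485, 0.307935650583428]]
chg0 [[0.37087219600515464, 0.34532681903607765], [0.410024120067911, 0.30548304306142626], [0.36497086744097285, 0.2843451563633172], [0.3383129777726406, 0.31680122272092454]]
260 80 [0.6083 0.2015 0.0355]
275 100 [0.6212 0.1701 0.0333]
131 90 [0.4217 0.2456 0.0144]
98 62 [0.3865 0.3044 0.029 ]
200 120 [0.5087 0.1697 0.001 ]
```

```bash
cat >> plan.py <<'E'
DO=np.array([.6416,.2494,0]);DY=76.1
def dw(p): return DO+R.from_euler("z",DY,degrees=True).apply(p)
def dr(t): return (R.from_euler("z",DY-90,degrees=True)*R.from_euler("x",180+t,degrees=True)).as_matrix()
def wd(p): return R.from_euler("z",-DY,degrees=True).apply(np.array(p)-DO)
E
python3 - <<'E'
from plan import *
a=np.array([.5,0,-.866]); T=np.array([-.0552,0,.0132])
print(dw(T),dw(T-.09*a))
plan(dw(T-.09*a),dr(30),0,5)
E
```

```text
[0.62833941 0.19581645 0.0132    ] [0.61752915 0.15213421 0.09114   ]
dist mm 37.3053351043453 deg 6.013853093860223
[0, np.float64(0.036), np.float64(-0.079), np.float64(0.233), np.float64(0.0668), np.float64(-0.0003), np.float64(-0.0016)],
[0, np.float64(0.036), np.float64(-0.054), np.float64(0.24), np.float64(0.0668), np.float64(-0.0003), np.float64(-0.0016)],
[0, np.float64(0.036), np.float64(-0.029), np.float64(0.244), np.float64(0.0668), np.float64(-0.0003), np.float64(-0.0016)],
[0, np.float64(0.037), np.float64(-0.003), np.float64(0.246), np.float64(0.0668), np.float64(-0.0003), np.float64(-0.0016)],
[0, np.float64(0.037), np.float64(0.023), np.float64(0.245), np.float64(0.0668), np.float64(-0.0003), np.float64(-0.0016)],
```

>>> servo_tool:
  moves:
    - [0,0.036,-0.079,0.233,0.067,0,-0.002]
    - [0,0.036,-0.054,0.24,0.067,0,-0.002]
    - [0,0.036,-0.029,0.244,0.067,0,-0.002]
    - [0,0.037,-0.003,0.246,0.067,0,-0.002]
    - [0,0.037,0.023,0.245,0.067,0,-0.002]
    - [0,0,0,0,0,0,0]

```text
time_s: 2.6
ee_pos: [0.6144, 0.1462, 0.0833]
tool_rot: [-150.0, 0.5, -14.2]
ft_force: [-0.6, -1.4, 0.1]
width: 0.998
```

Run:
```python
from plan import *
st();s=sense();print(wd(s["ee_pos"]));snap("w2","wrist")
```

```text
2.6 [0.6144 0.1462 0.0833] [-150.0006    0.5485  -14.2356] [-0.6267 -1.411   0.1069] 0.9979447356748553 [ 26.6  37.2 -39.6 105.5 -10.2  34.7 -11.2]
[-0.1067  0.0017  0.0833]
```

View pics/w2.png

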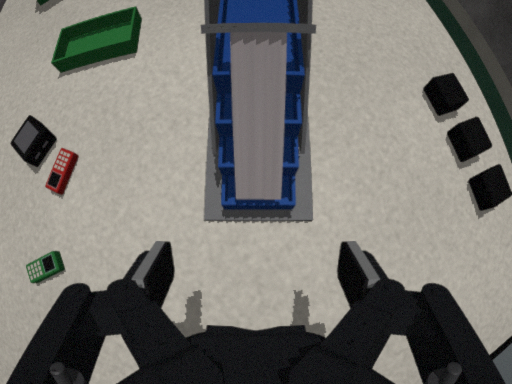

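Run:
```python
from plan import *
T=np.array([-.0552,0,.0132])
plan(dw(T),dr(30),0,4)
```

```text
dist mm 22.29595129912083 deg 0.07838321925814448
[0, np.float64(0.002), np.float64(-0.008), np.float64(0.148), np.float64(0.0001), np.float64(0.0004), np.float64(-0.0008)],
[0, np.float64(0.002), np.float64(-0.008), np.float64(0.148), np.float64(0.0001), np.float64(0.0004), np.float64(-0.0008)],
[0, np.float64(0.001), np.float64(-0.008), np.float64(0.148), np.float64(0.0001), np.float64(0.0004), np.float64(-0.0008)],
[0, np.float64(0.001), np.float64(-0.008), np.float64(0.148), np.float64(0.0001), np.float64(0.0004), np.float64(-0.0008)],
```

>>> servo_tool:
  moves:
    - [0,0.002,-0.008,0.148,0,0.0005,-0.001]
    - [0,0.002,-0.008,0.148,0,0.0005,-0.001]
    - [0,0.001,-0.008,0.148,0,0.0005,-0.001]
    - [0,0.001,-0.008,0.14,0,0.0005,-0.001]
    - [0,0,0,0,0,0,0]
    - [0,0,0,0,0,0,0]

```text
time_s: 3.25
ee_pos: [0.6318, 0.2004, 0.0216]
tool_rot: [-149.9, -0.8, -13.4]
ft_force: [0.7, 0.1, -0.2]
width: 0.999
```

Run:
```python
from plan import *
st();s=sense();print(wd(s["ee_pos"]));snap("w3","wrist");snap("d3","side")
i=cv2.imread("pics/d3.png");cv2.imwrite("pics/d3a.png",cv2.resize(i[130:330,100:330],None,fx=3,fy=3,interpolation=cv2.INTER_CUBIC))
```

```text
3.25 [0.6318 0.2004 0.0216] [-149.8964   -0.7755  -13.3977] [ 0.7189  0.09   -0.2189] 0.9992124075018471 [ 19.1  42.8 -37.  106.1  -8.3  25.6 -13.3]
[-0.0499 -0.0023  0.0216]
```

View pics/w3.png

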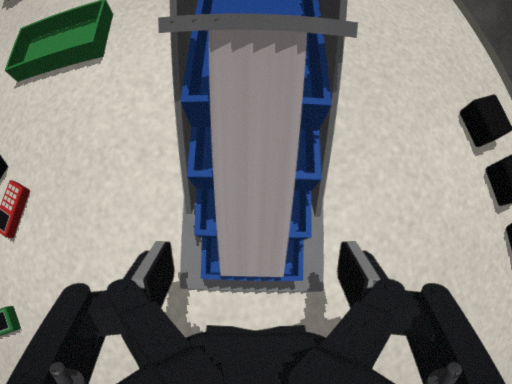

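View pics/d3a.png

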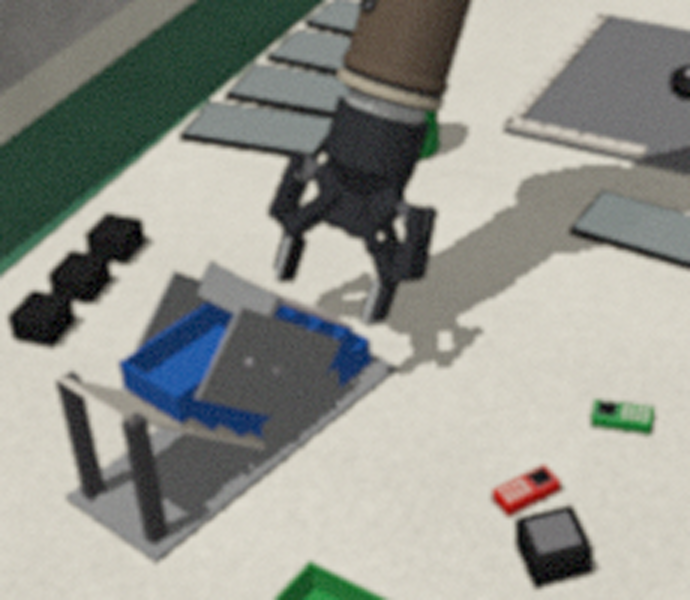

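Run:
```python
from plan import *
c=load("d3");P=cloud(c)
def proj(p):
    q=R.from_euler("xyz",c["orientation"],degrees=True).inv().apply(np.array(p)-c["eye"]);K=c["intrinsics"];return (q[:2]/q[2]*K[0,0]+K[:2,2])
print((proj(sense()["ee_pos"])-[100,130])*3)
tp=R.from_euler("xyz",sense()["tool_rot"],degrees=True)
for s in(-1,1):
  print((proj(sense()["ee_pos"]+tp.apply([s*.0425,0,-.013]))-[100,130])*3)
for u,v in[(375,310),(290,270),(350,345)]:print(P[v//3+130,u//3+100], wd(P[v//3+130,u//3+100]))
w=load("w3");Q=wcloud(w,w["pos"],w["rpy"])
for u,v in [(250,280),(208,275),(300,275),(160,255),(350,255)]:print(u,v,wd(Q[v,u]))
for u,v in [(203,279),(301,279)]:print(wd(wray(w,u,v,.03)))
for u,v in [(188,291),(323,291)]:print(wd(wray(w,u,v,.005)))
```

```text
[307.76734783 354.62146906]
[352.26331991 360.67423339]
[273.89181575 319.23537235]
[0.57375559 0.1883438  0.077245  ] [-0.07556639  0.05119028  0.077245  ]
[0.66553585 0.16426134 0.07164452] [-0.07689544 -0.04368761  0.07164452]
[0.61048187 0.17233544 0.0171557 ] [-0.08228329  0.01169381  0.0171557 ]
250 280 [-0.085033    0.00092489  0.03118904]
208 275 [-0.08259213  0.02630954  0.03120096]
300 275 [-0.08221467 -0.02945455  0.03021206]
160 255 [-0.07129461  0.04122428  0.08128862]
350 255 [-0.07060235 -0.04445907  0.08060626]
[-0.08526872  0.02953926  0.03      ]
[-0.0847219 -0.0301196  0.03     ]
[-0.09636719  0.04413453  0.005     ]
[-0.09578654 -0.05011668  0.005     ]
```

Run:
```python
from plan import *
np.set_printoptions(precision=3,suppress=True)
w=load("w3");Q=wcloud(w,w["pos"],w["rpy"]);r=R.from_euler("xyz",w["rpy"],degrees=True)
T=((Q-w["pos"]).reshape(-1,3)@r.as_matrix()).reshape(384,512,3)
for u,v in [(168,243),(165,250),(155,250),(150,265),(160,265),(140,285),(130,300),(345,250),(350,265),(345,280)]:print(u,v,T[v,u]*1e3)
d=load("d3");P=cloud(d);S=((P-w["pos"]).reshape(-1,3)@r.as_matrix()).reshape(384,512,3)
m=(np.abs(S[...,0])<.07)&(np.abs(S[...,1])<.05)&(S[...,2]<.02)&(P[...,2]>.045)&(d["img"].max(-1)<110)
v,u=np.nonzero(m);
for k in np.argsort(-S[m][:,2])[:25]:print(u[k],v[k],S[v[k],u[k]]*1e3,P[v[k],u[k],2])
```

```text
168 243 [-43.277 -10.534 -48.034]
165 250 [-43.103 -10.074 -54.424]
155 250 [-46.856 -11.795 -57.905]
150 265 [-44.705 -12.22  -71.899]
160 265 [-42.694  -8.311 -65.27 ]
140 285 [-46.191  -9.075 -82.539]
130 300 [-44.262 -12.847 -97.173]
345 250 [ 42.737  -9.468 -53.449]
350 265 [ 42.253  -7.817 -64.58 ]
345 280 [ 42.315   2.722 -61.199]
201 256 [-37.114 -49.209  -1.022] 0.04662171398528869
203 255 [-37.416 -43.232  -3.056] 0.04537937379661161
201 255 [-36.458 -49.419  -3.216] 0.0486334212220324
202 255 [-37.954 -47.779  -3.712] 0.04822017808727297
202 254 [-33.903 -43.169  -3.998] 0.046210647913333736
203 254 [-36.151 -42.578  -4.917] 0.04667883943018125
204 253 [-34.692 -37.846  -6.336] 0.04555220776427238
205 253 [-36.978 -37.299  -7.273] 0.04605785684867236
203 253 [-36.723 -44.542  -7.809] 0.05015742004746382
202 253 [-36.231 -47.616  -7.87 ] 0.051758703995472
206 252 [-36.109 -33.379  -9.035] 0.045627912541475246
205 252 [-36.348 -37.558  -9.502] 0.0481248998125261
203 252 [-35.514 -43.969  -9.703] 0.051524616792321676
204 252 [-36.162 -41.102  -9.731] 0.05010221571733242
202 252 [-36.154 -48.646 -10.386] 0.054452313652076145
207 251 [-35.855 -30.332 -11.151] 0.045933692150214145
206 251 [-35.931 -34.292 -11.521] 0.0482386143223108
204 251 [-36.019 -42.051 -12.22 ] 0.052733683545700516
205 251 [-38.228 -41.411 -13.113] 0.05315520689875175
207 250 [-34.882 -30.102 -13.205] 0.04760817076280399
203 251 [-38.139 -48.842 -13.708] 0.05739822366243197
206 250 [-35.346 -34.617 -13.78 ] 0.05036342471374666
205 250 [-35.252 -38.306 -14.047] 0.052445656333714674
209 250 [-38.027 -26.912 -14.284] 0.04689929321620401
204 250 [-35.636 -42.654 -14.573] 0.05507664566185144
```

>>> servo_tool:
  moves:
    - [60,0,0,0,0,0,0]
    - [60,0,0,0,0,0,0]
    - [60,0,0,0,0,0,0]

```text
time_s: 3.65
ee_pos: [0.6311, 0.1991, 0.0188]
tool_rot: [-149.9, -0.6, -13.5]
ft_force: [1.1, 0.3, 0.7]
width: 0.767
```

Run:
```python
from plan import *
np.set_printoptions(precision=3,suppress=True)
st();snap("w4","wrist")
w=load("w4");Q=wcloud(w,w["pos"],w["rpy"]);r=R.from_euler("xyz",w["rpy"],degrees=True)
T=((Q-w["pos"]).reshape(-1,3)@r.as_matrix()).reshape(384,512,3)*1e3
i=w["img"];print(wd(w["pos"]))
for v in range(225,300,8):
  print(v,[(u,T[v,u].round(0).tolist()) for u in range(150,215,8) if abs(T[v,u,2])<110 and T[v,u,2]<-20])
cv2.imwrite("pics/w4a.png",cv2.resize(i[200:330,120:400,::-1],None,fx=2.8,fy=2.8,interpolation=cv2.INTER_CUBIC))
```

```text
3.65 [0.6311 0.1991 0.0188] [-149.8629   -0.5905  -13.5462] [1.1265 0.27   0.7089] 0.7673771619947373 [ 19.2  43.  -37.  106.2  -8.4  25.5 -13.2]
[-0.0514 -0.0019  0.0188]
225 [(198, [-30.0, -16.0, -37.0])]
233 [(198, [-31.0, -8.0, -30.0]), (206, [-27.0, -9.0, -32.0]), (214, [-22.0, -9.0, -32.0])]
241 [(182, [-36.0, -12.0, -48.0]), (190, [-33.0, -10.0, -45.0])]
249 [(166, [-44.0, -8.0, -49.0]), (174, [-38.0, -12.0, -57.0]), (182, [-34.0, -13.0, -57.0]), (190, [-33.0, -7.0, -47.0])]
257 [(158, [-46.0, -8.0, -58.0]), (166, [-40.0, -12.0, -64.0]), (174, [-36.0, -13.0, -65.0]), (182, [-33.0, -11.0, -62.0]), (190, [-33.0, -2.0, -47.0]), (206, [-30.0, 13.0, -20.0])]
265 [(158, [-44.0, -8.0, -65.0]), (166, [-38.0, -12.0, -71.0]), (174, [-35.0, -12.0, -70.0]), (182, [-33.0, -8.0, -63.0]), (190, [-33.0, 1.0, -49.0]), (206, [-30.0, 18.0, -22.0])]
273 [(150, [-41.0, -15.0, -82.0]), (158, [-39.0, -13.0, -79.0]), (166, [-36.0, -12.0, -76.0]), (174, [-33.0, -11.0, -75.0]), (182, [-33.0, -4.0, -65.0]), (190, [-33.0, 5.0, -50.0]), (206, [-29.0, 20.0, -27.0]), (214, [-25.0, 20.0, -27.0])]
281 [(150, [-40.0, -14.0, -85.0]), (158, [-37.0, -13.0, -84.0]), (166, [-34.0, -14.0, -85.0]), (174, [-33.0, -8.0, -76.0]), (182, [-33.0, -2.0, -68.0]), (190, [-33.0, 9.0, -52.0])]
289 [(150, [-39.0, -13.0, -90.0]), (158, [-35.0, -14.0, -90.0]), (166, [-33.0, -13.0, -90.0]), (174, [-34.0, -3.0, -76.0]), (182, [-33.0, 2.0, -69.0])]
297 [(150, [-38.0, -12.0, -94.0]), (158, [-34.0, -13.0, -94.0]), (166, [-32.0, -13.0, -94.0]), (174, [-26.0, -18.0, -100.0]), (182, [-33.0, 5.0, -70.0])]
```

View pics/w4a.png

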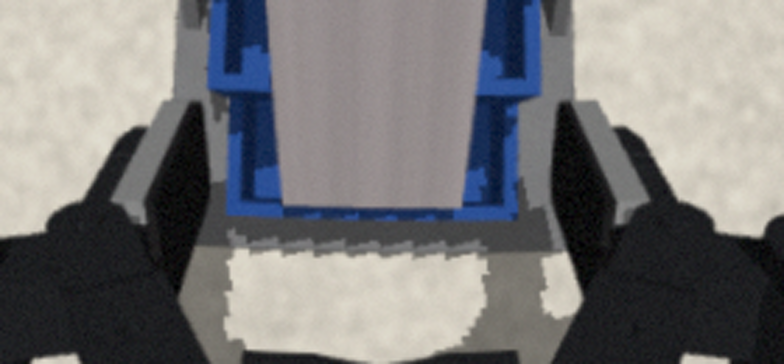

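Run:
```python
from plan import *
plan(dw([-.040,0,-.0126]),dr(30),10,3)
```

```text
dist mm 11.080838779785536 deg 0.2321860802277537
[10, np.float64(-0.004), np.float64(0.013), np.float64(0.073), np.float64(-0.0005), np.float64(-0.0012), np.float64(0.0022)],
[10, np.float64(-0.004), np.float64(0.013), np.float64(0.073), np.float64(-0.0005), np.float64(-0.0012), np.float64(0.0022)],
[10, np.float64(-0.004), np.float64(0.013), np.float64(0.073), np.float64(-0.0005), np.float64(-0.0012), np.float64(0.0022)],
```

>>> servo_tool:
  moves:
    - [10,-0.004,0.01,0.06,0,-0.001,0.002]
    - [10,-0.004,0.01,0.06,0,-0.001,0.002]
    - [10,-0.004,0.01,0.05,0,-0.001,0.002]
    - [10,0,0,0,0,0,0]
    - [10,0,0,0,0,0,0]
    - [10,0,0,0,0,0,0]

```text
time_s: 4.3
ee_pos: [0.6315, 0.2087, -0.0058]
tool_rot: [-149.8, -0.1, -13.8]
ft_force: [0.2, -0.3, 0.4]
width: 0.964
```

Run:
```python
from plan import *
st();s=sense();print(wd(s["ee_pos"]));snap("w5","wrist");snap("d5","side")
i=cv2.imread("pics/d5.png")[130:330,100:330];w=cv2.imread("pics/w5.png")[150:340,100:420]
cv2.imwrite("pics/c5.png",cv2.resize(i,None,fx=3,fy=3,interpolation=cv2.INTER_CUBIC))
cv2.imwrite("pics/w5a.png",cv2.resize(w,None,fx=2.5,fy=2.5,interpolation=cv2.INTER_CUBIC))
```

```text
4.3 [ 0.6315  0.2087 -0.0058] [-149.8443   -0.0736  -13.833 ] [ 0.2343 -0.2891  0.417 ] 0.9640880423488327 [ 17.7  45.3 -36.2 106.3  -8.2  23.2 -13.6]
[-0.0419  0.     -0.0058]
```

View pics/c5.png

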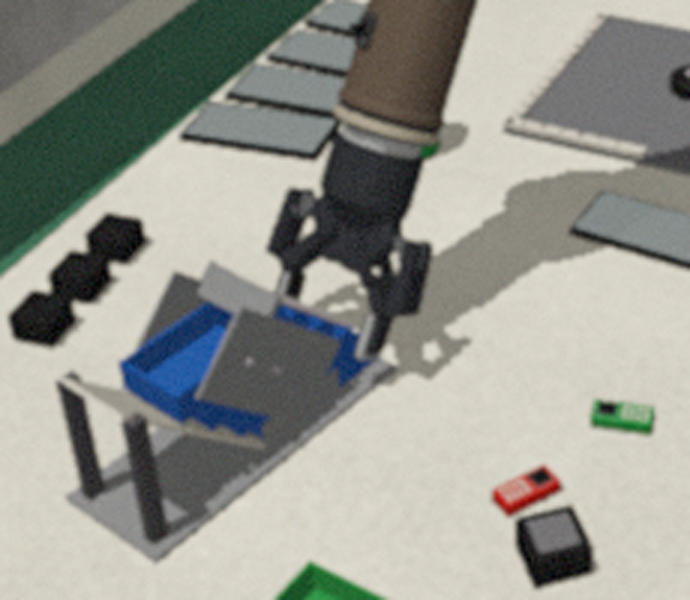

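View pics/w5a.png

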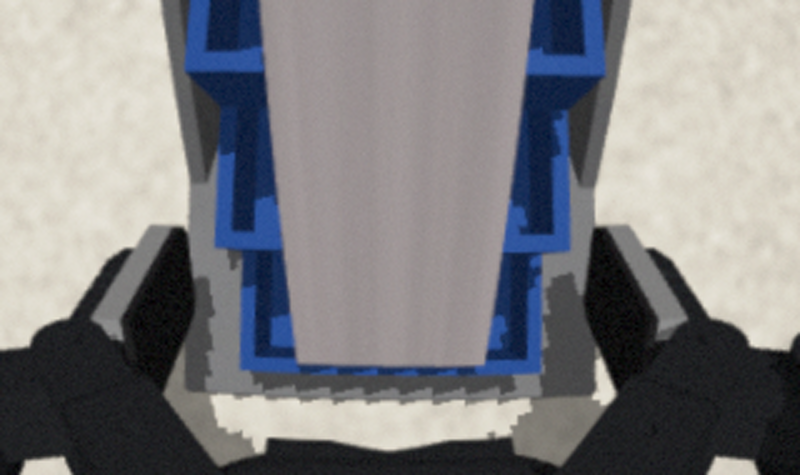

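>>> servo_tool:
  moves:
    - [10,0,0.007,0.038,0,0,0]
    - [10,0,0.006,0.036,0,0,0]
    - [10,0,0,0,0,0,0]
    - [10,0,0,0,0,0,0]

```text
time_s: 4.8
ee_pos: [0.632, 0.2125, -0.0168]
tool_rot: [-149.9, -0.0, -13.8]
ft_force: [-0.2, -0.4, 0.3]
width: 0.962
```

>>> servo_tool:
  moves:
    - [130,0,0,0,0,0,0]
    - [130,0,0,0,0,0,0]
    - [130,0,0,0,0,0,0]
    - [130,0,0,0,0,0,0]

```text
time_s: 5.2
ee_pos: [0.6325, 0.2123, -0.0161]
tool_rot: [-149.8, -0.1, -13.8]
ft_force: [-2.0, -2.8, 6.0]
width: 0.711
```

Run:
```python
from plan import *
st();s=sense();print(wd(s["ee_pos"]));snap("w6","wrist");snap("d6","side")
i=cv2.imread("pics/d6.png")[190:270,170:250];w=cv2.imread("pics/w6.png")[150:340,100:420]
cv2.imwrite("pics/c6.png",cv2.resize(i,None,fx=7,fy=7,interpolation=cv2.INTER_CUBIC))
cv2.imwrite("pics/w6a.png",cv2.resize(w,None,fx=2.5,fy=2.5,interpolation=cv2.INTER_CUBIC))
```

```text
5.2 [ 0.6325  0.2123 -0.0161] [-149.8479   -0.0824  -13.8488] [-1.9577 -2.8255  6.0297] 0.710787268365909 [ 17.1  46.2 -35.8 106.3  -8.   22.1 -13.6]
[-0.0382 -0.0001 -0.0161]
```

View pics/c6.png

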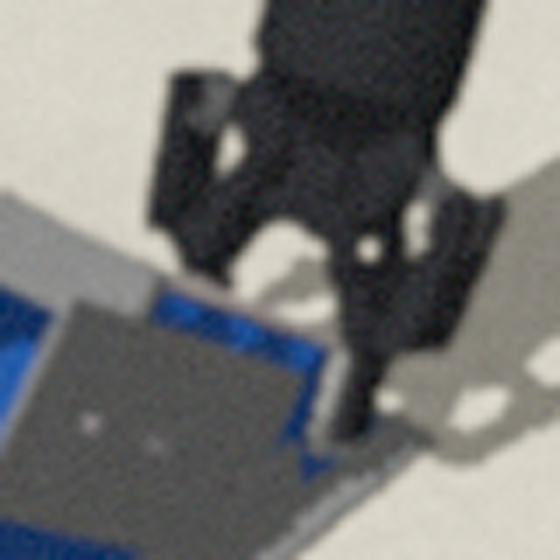

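View pics/w6a.png

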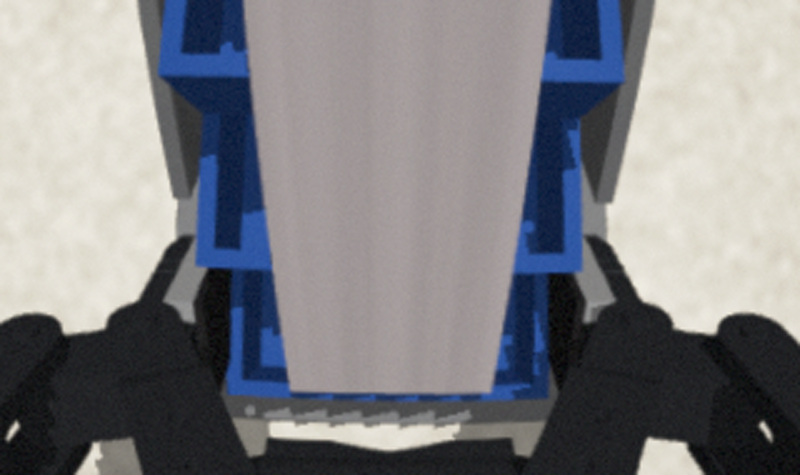

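>>> servo_tool:
  moves:
    - [10,0,0,0,0,0,0]
    - [10,0,0,0,0,0,0]
    - [10,0,0,0,0,0,0]
    - [10,0,0.029,-0.017,0,0,0]
    - [10,0,0.029,-0.016,0,0,0]
    - [10,0,0,0,0,0,0]
    - [10,0,0,0,0,0,0]
    - [140,0,0,0,0,0,0]
    - [140,0,0,0,0,0,0]
    - [140,0,0,0,0,0,0]
    - [140,0,0,0,0,0,0]
    - [140,0,0,0,0,0,0]

```text
time_s: 6.5
ee_pos: [0.63, 0.2027, -0.0162]
tool_rot: [-149.8, -0.1, -13.8]
ft_force: [-1.1, -2.1, 5.0]
width: 0.712
```

Run:
```python
from plan import *
st();s=sense();print(wd(s["ee_pos"]));snap("w7","wrist");snap("d7","side")
i=cv2.imread("pics/d7.png")[190:270,170:250];w=cv2.imread("pics/w7.png")[150:340,100:420]
cv2.imwrite("pics/c7.png",cv2.resize(i,None,fx=7,fy=7,interpolation=cv2.INTER_CUBIC))
cv2.imwrite("pics/w7a.png",cv2.resize(w,None,fx=2.5,fy=2.5,interpolation=cv2.INTER_CUBIC))
```

```text
6.5 [ 0.63    0.2027 -0.0162] [-149.8488   -0.0763  -13.8292] [-1.0553 -2.0889  4.9929] 0.7118662933280152 [ 18.3  46.2 -36.1 106.7  -7.8  22.3 -12.9]
[-0.0481  0.0001 -0.0162]
```

View pics/c7.png

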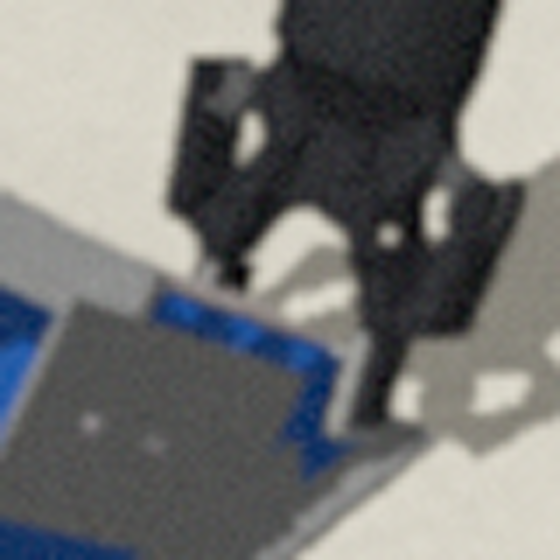

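View pics/w7a.png

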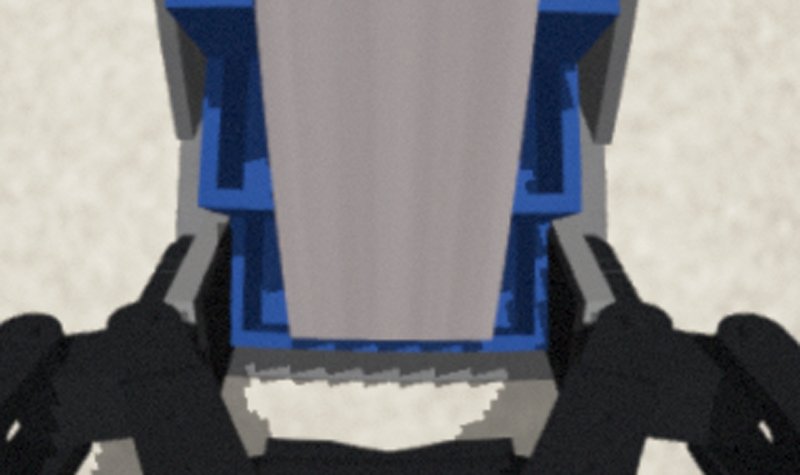

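>>> servo_tool:
  moves:
    - [140,0,0.029,-0.017,0,0,0]
    - [140,0,0.058,-0.033,0,0,0]
    - [140,0,0.058,-0.033,0,0,0]
    - [140,0,0,0,0,0,0]

```text
time_s: 7.0
ee_pos: [0.6233, 0.1787, -0.0162]
tool_rot: [-149.8, -0.0, -13.8]
ft_force: [-2.4, -0.2, 8.3]
width: 0.712
```

Run:
```python
from plan import *
st();s=sense();print(wd(s["ee_pos"]));snap("w8","wrist")
```

```text
7.0 [ 0.6233  0.1787 -0.0162] [-149.7909   -0.0222  -13.7896] [-2.4274 -0.2418  8.3409] 0.7121583460029307 [ 21.3  46.2 -37.  107.6  -7.5  22.9 -11. ]
[-0.073   0.0008 -0.0162]
```

View pics/w8.png

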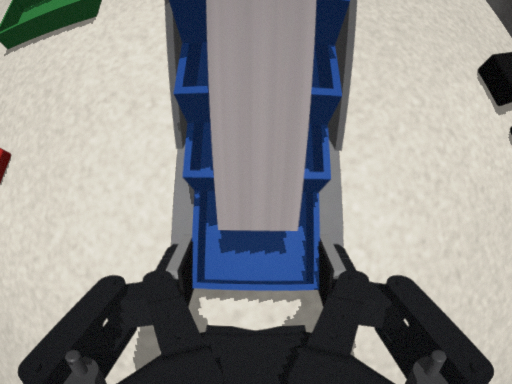

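The bottom tray is following the gripper and tray 2 is staying behind the strap. I'll keep pulling level, to about 145 mm in total.

>>> servo_tool:
  moves:
    - [140,0,0.087,-0.05,0,0,0]
    - [140,0,0.087,-0.05,0,0,0]
    - [140,0,0.087,-0.05,0,0,0]
    - [140,0,0.087,-0.05,0,0,0]
    - [140,0,0.087,-0.05,0,0,0]
    - [140,0,0.087,-0.05,0,0,0]
    - [140,0,0.087,-0.05,0,0,0]
    - [140,0,0.087,-0.05,0,0,0]
    - [140,0,0,0,0,0,0]
    - [140,0,0,0,0,0,0]

```text
time_s: 8.05
ee_pos: [0.595, 0.0604, -0.0175]
tool_rot: [-149.9, -0.0, -13.9]
ft_force: [0.4, 0.1, -0.2]
width: 0.709
```

Run:
```python
from plan import *
st();s=sense();print(wd(s["ee_pos"]));snap("w9","wrist")
snap("d9","side")
```

```text
8.05 [ 0.595   0.0604 -0.0175] [-149.8726   -0.0449  -13.9304] [ 0.3547  0.0526 -0.2261] 0.7085196334802425 [ 35.2  46.3 -39.4 109.4  -5.5  27.5  -2.5]
[-0.1946 -0.0002 -0.0175]
```

View pics/w9.png

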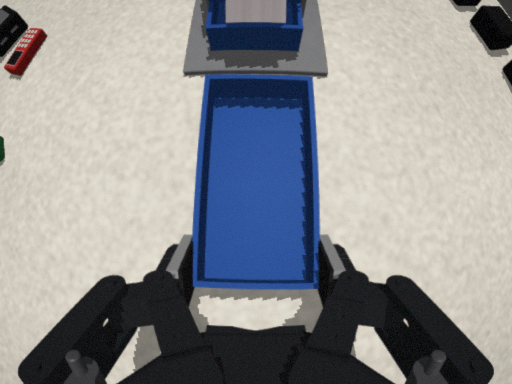

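View pics/d9.png

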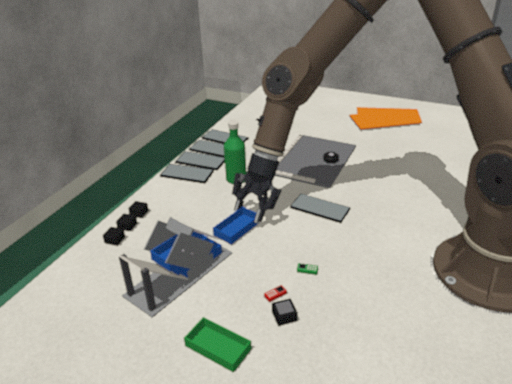

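Run:
```python
from h import *
i=cv2.imread("pics/w1.png");cv2.imwrite("pics/w1c.png",cv2.resize(i[290:345,215:340],None,fx=6,fy=6,interpolation=cv2.INTER_CUBIC))
i=cv2.imread("pics/side0.png");cv2.imwrite("pics/d0c.png",cv2.resize(i[125:195,262:362],None,fx=8,fy=8,interpolation=cv2.INTER_CUBIC))
i=cv2.imread("pics/scene0.png");cv2.imwrite("pics/s0c.png",cv2.resize(i[140:195,145:240],None,fx=8,fy=8,interpolation=cv2.INTER_CUBIC))
```

```text
(no output)
```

View pics/w1c.png

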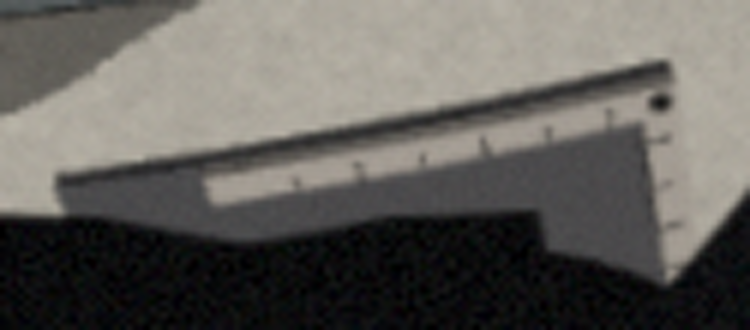

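View pics/d0c.png

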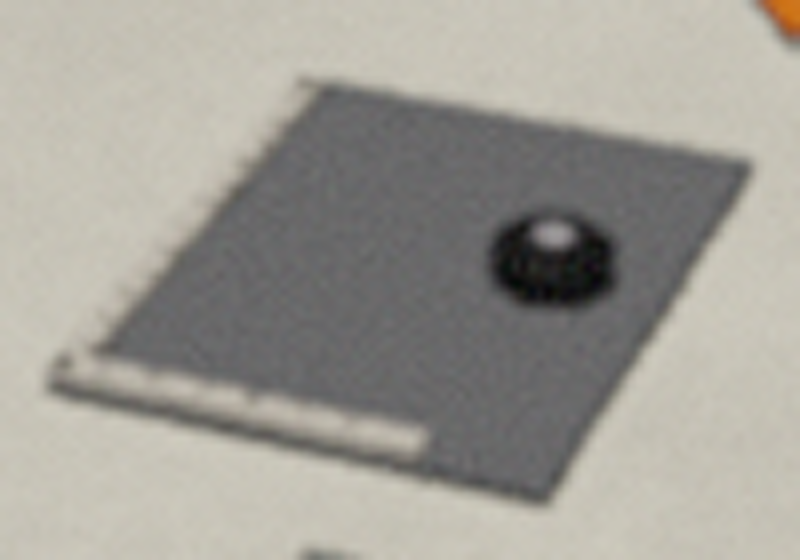

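View pics/s0c.png

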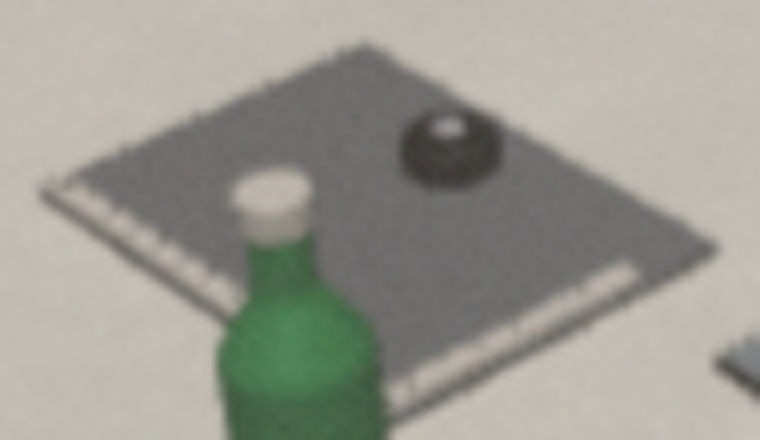

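Run:
```python
from plan import *
from scipy.optimize import least_squares
np.set_printoptions(precision=4,suppress=True)
w=load("w1");s=load("scene0");d=load("side0")
obs=[]
def add(c,wr,off,k,l):
    for u,v,x,y,z in l:
        U=(u+.5)/k-.5+off[0];V=(v+.5)/k-.5+off[1]
        p=(wray(w,U,V,z) if wr else ray(c,U,V,z))[:2];obs.append((wr,p,(x,y)))
add(w,1,(215,290),6,[(640,122,.088,.128,.014),(60,180,-.1,.14,.008),(205,206,-.05,.128,.014),(203,172,-.05,.14,.014),(662,280,.088,None,.014)])
nw=len(obs)
add(d,0,(262,125),8,[(548,500,-.1,.14,.008),(750,163,-.1,-.14,.008),(432,428,-.05,.140,.014)])
add(s,0,(145,140),8,[(365,45,-.1,-.14,.008),(715,245,-.1,.14,.008),(40,188,.1,-.14,.008)])
def res(q,o):
    r=R.from_euler("z",q[2]).as_matrix()[:2,:2].T;e=[]
    for wr,p,t in o:
        b=r@(p-q[:2]);k=1 if wr else .4
        e.append((b[0]-t[0])*k)
        if t[1] is not None:e.append((b[1]-t[1])*k)
    return e
for o in(obs,obs[:nw],obs[nw:]):
    f=least_squares(res,[.53,-.335,0.],args=(o,),x_scale=[.01,.01,.01]);print(f.x[:2],np.degrees(f.x[2]),np.array(f.fun)*1e3)
f=least_squares(res,[.53,-.335,0.],args=(obs,));q=f.x
print("tray target",q[:2]+R.from_euler("z",q[2]).as_matrix()[:2,:2]@[.057,.07])
for u,v in[(240+0,0)]:pass
print("earbud",ray(d,262+555/8,125+280/8,.02),ray(s,145+450/8,140+150/8,.02))
t=load("w9")
for u,v in[(195,287),(318,287),(313,76),(207,76)]:print(wd(wray(t,u,v,.0285)))
```

```text
[ 0.5323 -0.3362] -1.3189013029500976 [-1.0176 -1.5818  3.0371  2.3372 -2.8642 -1.1024  0.1619  1.6623 -1.5191
 -0.9468 -0.2218  0.4507 -0.4282 -0.1404 -8.4907  2.565   2.8777  2.6887
  0.6704  0.8876  2.3044]
[ 0.5295 -0.3364] -2.4568233063819216 [-0.7706  0.3778  3.0041  0.6407 -2.5993 -1.9201  0.133   0.9017  0.2327]
[ 0.5345 -0.3372] -0.8295367524199904 [-1.3825  0.4824 -0.9434  0.2682 -0.6475 -7.9638  1.199   3.5559  2.2605
  1.3436 -0.4861  2.3137]
tray target [ 0.5909 -0.2676]
earbud [ 0.4697 -0.3272  0.02  ] [ 0.4852 -0.3319  0.02  ]
[-0.2308  0.0293  0.0285]
[-0.231  -0.0304  0.0285]
[-0.1145 -0.0337  0.0285]
[-0.1148  0.028   0.0285]
```

```bash
cat >> plan.py <<'E'
def br(y,t): return (R.from_euler("z",y,degrees=True)*R.from_euler("x",180+t,degrees=True)).as_matrix()
E
python3 - <<'E'
from plan import *
s=sense();u=np.array([np.cos(np.radians(88.5)),np.sin(np.radians(88.5)),0])
c=np.array([.568,-.275,0]);
tgt=c-.022*u+[0,0,.05-.021]
print(tgt)
s1=dict(s);s1["ee_pos"]=s["ee_pos"]+[0,0,.075]
plan(tgt+[0,0,.03],br(-1.5,30),140,12,s1)
E
```

```text
[ 0.56742411 -0.29699246  0.029     ]
dist mm 29.999350303896904 deg 1.026191448303554
[140, np.float64(0.033), np.float64(0.17), np.float64(-0.1), np.float64(-0.0001), np.float64(-0.0058), np.float64(-0.0098)],
[140, np.float64(0.029), np.float64(0.171), np.float64(-0.1), np.float64(-0.0001), np.float64(-0.0058), np.float64(-0.0098)],
[140, np.float64(0.026), np.float64(0.171), np.float64(-0.1), np.float64(-0.0001), np.float64(-0.0058), np.float64(-0.0098)],
[140, np.float64(0.022), np.float64(0.172), np.float64(-0.1), np.float64(-0.0001), np.float64(-0.0058), np.float64(-0.0098)],
[140, np.float64(0.018), np.float64(0.172), np.float64(-0.1), np.float64(-0.0001), np.float64(-0.0058), np.float64(-0.0098)],
[140, np.float64(0.015), np.float64(0.172), np.float64(-0.101), np.float64(-0.0001), np.float64(-0.0058), np.float64(-0.0098)],
[140, np.float64(0.011), np.float64(0.172), np.float64(-0.101), np.float64(-0.0001), np.float64(-0.0058), np.float64(-0.0098)],
[140, np.float64(0.008), np.float64(0.173), np.float64(-0.101), np.float64(-0.0001), np.float64(-0.0058), np.float64(-0.0098)],
[140, np.float64(0.004), np.float64(0.173), np.float64(-0.101), np.float64(-0.0001), np.float64(-0.0058), np.float64(-0.0098)],
[140, np.float64(0.001), np.float64(0.173), np.float64(-0.101), np.float64(-0.0001), np.float64(-0.0058), np.float64(-0.0098)],
[140, np.float64(-0.003), np.float64(0.173), np.float64(-0.101), np.float64(-0.0001), np.float64(-0.0058), np.float64(-0.0098)],
[140, np.float64(-0.007), np.float64(0.173), np.float64(-0.101), np.float64(-0.0001), np.float64(-0.0058), np.float64(-0.0098)],
```

>>> servo_tool:
  moves:
    - [140,0,-0.05,-0.087,0,0,0]
    - [140,0,-0.08,-0.144,0,0,0]
    - [140,0,-0.08,-0.144,0,0,0]
    - [140,0,-0.04,-0.058,0,0,0]
    - [140,0.033,0.17,-0.1,0,-0.006,-0.01]
    - [140,0.029,0.171,-0.1,0,-0.006,-0.01]
    - [140,0.026,0.171,-0.1,0,-0.006,-0.01]
    - [140,0.022,0.172,-0.1,0,-0.006,-0.01]
    - [140,0.018,0.172,-0.1,0,-0.006,-0.01]
    - [140,0.015,0.172,-0.1,0,-0.006,-0.01]
    - [140,0.011,0.172,-0.1,0,-0.006,-0.01]
    - [140,0.008,0.173,-0.1,0,-0.006,-0.01]
    - [140,0.004,0.173,-0.1,0,-0.006,-0.01]
    - [140,0,0.173,-0.1,0,-0.006,-0.01]
    - [140,-0.003,0.173,-0.1,0,-0.005,-0.01]
    - [140,-0.007,0.14,-0.08,0,-0.005,-0.01]
    - [140,0,0,0,0,0,0]
    - [140,0,0,0,0,0,0]

```text
time_s: 9.95
ee_pos: [0.5682, -0.2912, 0.0576]
tool_rot: [-149.8, -0.0, -1.4]
ft_force: [-0.4, 0.7, 0.4]
width: 0.705
```

Run:
```python
from plan import *
st();snap("w10","wrist");snap("d10","side")
```

```text
9.95 [ 0.5682 -0.2912  0.0576] [-149.8147   -0.0344   -1.3574] [-0.3898  0.6707  0.3524] 0.7046183218746775 [ 57.5  52.2 -38.6  78.3   2.9  71.2  25. ]
```

View pics/w10.png

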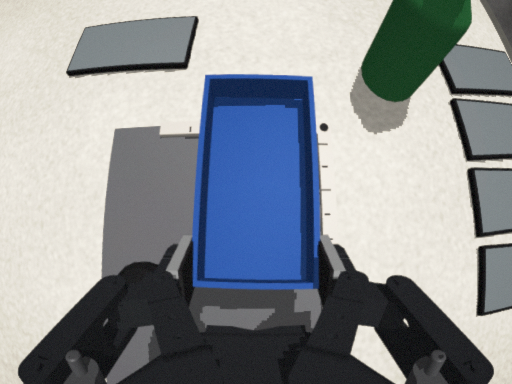

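View pics/d10.png

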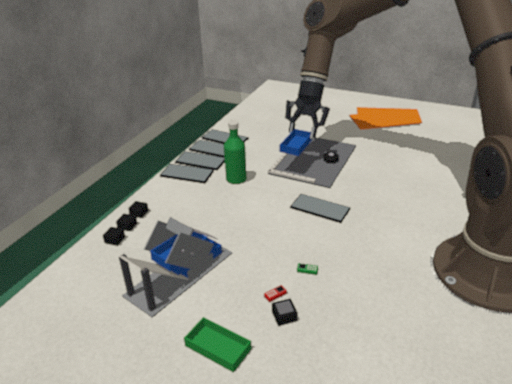

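>>> servo_tool:
  moves:
    - [140,-0.2,0.087,-0.05,0,0,0]
    - [140,-0.2,0.087,-0.05,0,0,0]
    - [140,0,0,0,0,0,0]
    - [140,0,0,0,0,0,0]

```text
time_s: 10.45
ee_pos: [0.507, -0.3199, 0.0579]
tool_rot: [-149.8, -0.0, -1.4]
ft_force: [0.9, 0.6, -0.2]
width: 0.708
```

Run:
```python
from plan import *
st();snap("w11","wrist")
i=cv2.imread("pics/w11.png");cv2.imwrite("pics/w11a.png",cv2.resize(i[60:300,90:400],None,fx=2.5,fy=2.5,interpolation=cv2.INTER_CUBIC))
```

```text
10.45 [ 0.507  -0.3199  0.0579] [-149.8476   -0.0318   -1.354 ] [ 0.9399  0.6078 -0.229 ] 0.7080053308272245 [ 63.4  50.3 -38.8  82.6   3.4  70.9  29. ]
```

View pics/w11a.png

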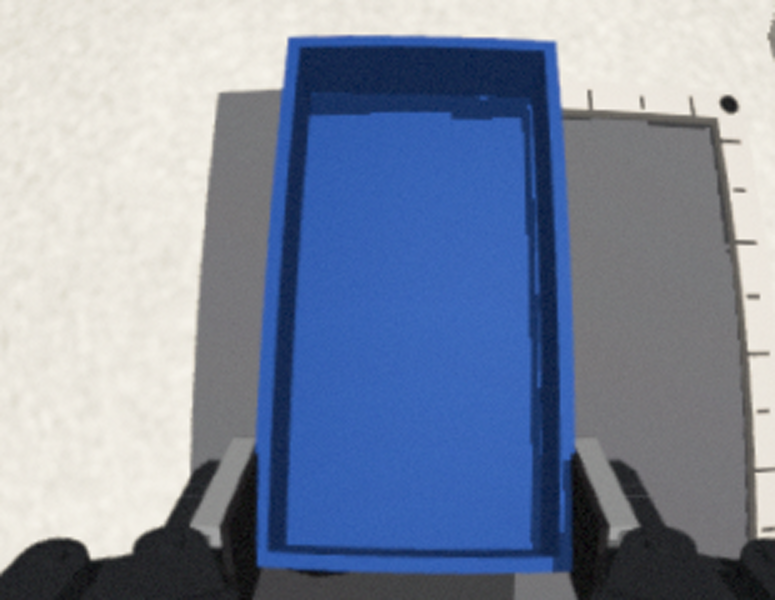

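Run:
```python
from plan import *
np.set_printoptions(precision=4,suppress=True)
w=load("w11")
g=lambda u,v,z: wray(w,(u+.5)/2.5-.5+90,(v+.5)/2.5-.5+60,z)[:2]
L=[g(*p,.014) for p in[(717,118),(737,250),(750,400)]];print("long",L)
S=[g(*p,.014) for p in[(565,110),(640,114),(717,118)]];print("short",S)
print("board -x",[g(*p,.008) for p in[(219,93),(206,220),(193,400)]])
print(np.degrees(np.arctan2(*(L[0]-L[2])[::-1]))-90,np.degrees(np.arctan2(*(S[2]-S[0])[::-1])))
for z in(.100,.104):
  T=[g(*p,z) for p in[(289,38),(556,42),(573,570),(258,568)]];T=np.array(T);print(T,"len",np.linalg.norm(np.roll(T,-1,0)-T,axis=1),"c",T.mean(0),"yaw",np.degrees(np.arctan2(*(T[0]+T[1]-T[2]-T[3])[::-1])))
P=wcloud(w,w["pos"],w["rpy"]);f=lambda u,v:P[int(v/2.5+60),int(u/2.5+90)]
print(f(420,300),f(640,300),f(420,130),f(420,520),f(420,41),f(420,563))
```

```text
long [array([ 0.6241, -0.21  ]), array([ 0.623 , -0.2629]), array([ 0.6212, -0.3163])]
short [array([ 0.5643, -0.209 ]), array([ 0.5928, -0.2098]), array([ 0.6241, -0.21  ])]
board -x [array([ 0.4361, -0.1941]), array([ 0.4351, -0.2462]), array([ 0.4333, -0.31  ])]
-1.5892835086092845 -0.9159308931070667
[[ 0.479  -0.2358]
 [ 0.5429 -0.2383]
 [ 0.5377 -0.3578]
 [ 0.4749 -0.3558]] len [0.0639 0.1196 0.0628 0.1201] c [ 0.5086 -0.2969] yaw 87.77811789922035
[[ 0.4797 -0.2386]
 [ 0.5419 -0.2411]
 [ 0.5368 -0.3573]
 [ 0.4757 -0.3554]] len [0.0622 0.1164 0.0611 0.1169] c [ 0.5085 -0.2981] yaw 87.77811789922033
[ 0.509  -0.2976  0.0838] [ 0.5856 -0.2797  0.0094] [ 0.5101 -0.2545  0.0843] [ 0.5077 -0.3471  0.0841] [ 0.5103 -0.2418  0.1053] [ 0.5073 -0.3544  0.1056]
```

Run:
```python
from plan import *
s=sense();p=s["ee_pos"]
plan(p+[.0795,.0276,-.04],br(-.65,30.15),140,4)
```

```text
dist mm 23.294326025880213 deg 0.15799067726404156
[140, np.float64(0.131), np.float64(-0.009), np.float64(0.082), np.float64(-0.0001), np.float64(-0.0011), np.float64(-0.0014)],
[140, np.float64(0.132), np.float64(-0.008), np.float64(0.082), np.float64(-0.0001), np.float64(-0.0011), np.float64(-0.0014)],
[140, np.float64(0.132), np.float64(-0.008), np.float64(0.082), np.float64(-0.0001), np.float64(-0.0011), np.float64(-0.0014)],
[140, np.float64(0.132), np.float64(-0.008), np.float64(0.082), np.float64(-0.0001), np.float64(-0.0011), np.float64(-0.0014)],
```

>>> servo_tool:
  moves:
    - [140,0.131,-0.009,0.082,0,-0.001,-0.0014]
    - [140,0.132,-0.008,0.082,0,-0.001,-0.0014]
    - [140,0.132,-0.008,0.082,0,-0.001,-0.0014]
    - [140,0.13,-0.008,0.082,0,-0.001,-0.0014]
    - [140,0,0,0,0,0,0]
    - [140,0,0,0,0,0,0]
    - [140,0,0,0,0,0,0]

```text
time_s: 11.2
ee_pos: [0.5866, -0.2928, 0.0178]
tool_rot: [-149.9, 0.0, -0.7]
ft_force: [-0.1, -0.8, -0.7]
width: 0.714
```

Run:
```python
from plan import *
st();snap("w12","wrist");snap("s12","scene");snap("d12","side")
i=cv2.imread("pics/w12.png");cv2.imwrite("pics/w12a.png",cv2.resize(i[60:300,120:400],None,fx=2.5,fy=2.5,interpolation=cv2.INTER_CUBIC))
```

```text
11.2 [ 0.5866 -0.2928  0.0178] [-149.8669    0.0137   -0.6931] [-0.0875 -0.7694 -0.6539] 0.7135093105090718 [ 55.6  55.9 -37.7  76.3   4.2  69.6  25.4]
```

View pics/w12a.png

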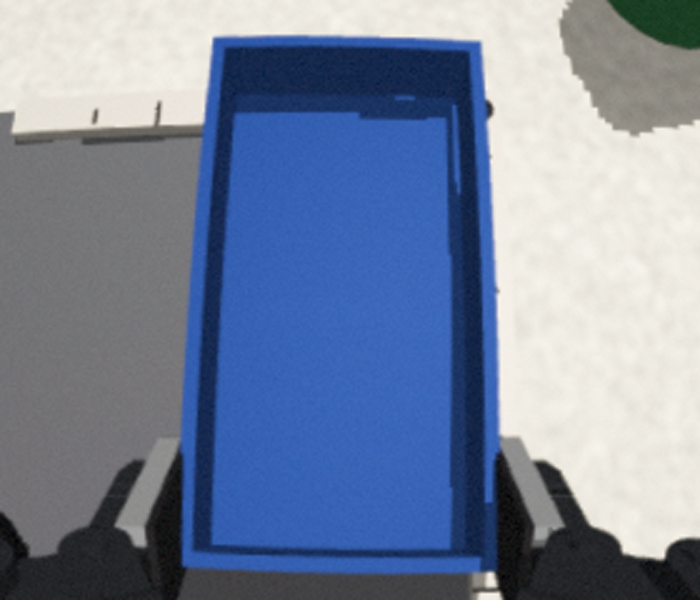

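>>> servo_tool:
  moves:
    - [140,0.007,0.03,0.07,0,0,0]
    - [140,0.006,0.03,0.06,0,0,0]
    - [140,0,0.02,0.03,0,0,0]
    - [140,0,0.006,0.01,0,0,0]
    - [140,0,0,0,0,0,0]
    - [140,0,0,0,0,0,0]

```text
time_s: 11.95
ee_pos: [0.5888, -0.2913, -0.0108]
tool_rot: [-149.8, 0.0, -0.7]
ft_force: [0.3, 0.4, -0.9]
width: 0.703
```

Run:
```python
from plan import *
np.set_printoptions(precision=4,suppress=True)
st();snap("w13","wrist");snap("d13","side")
w=load("w13");P=wcloud(w,w["pos"],w["rpy"])
for u,v in[(260,180),(260,140),(260,250),(150,160),(205,130)]:print(P[v,u])
i=cv2.imread("pics/w13.png");cv2.imwrite("pics/w13a.png",cv2.resize(i[60:300,120:400],None,fx=2.5,fy=2.5,interpolation=cv2.INTER_CUBIC))
i=cv2.imread("pics/d13.png");cv2.imwrite("pics/d13a.png",cv2.resize(i[90:200,240:370],None,fx=5,fy=5,interpolation=cv2.INTER_CUBIC))
```

```text
11.95 [ 0.5888 -0.2913 -0.0108] [-149.8493    0.0001   -0.7206] [ 0.3054  0.434  -0.8725] 0.7030660951493397 [ 55.2  57.8 -37.2  76.7   4.8  67.4  25.7]
[ 0.5917 -0.269   0.0153]
[ 0.5921 -0.244   0.0143]
[ 0.591  -0.3085  0.0154]
[ 0.5234 -0.2536  0.0103]
[ 0.5625 -0.2463  0.0355]
```

View pics/w13a.png

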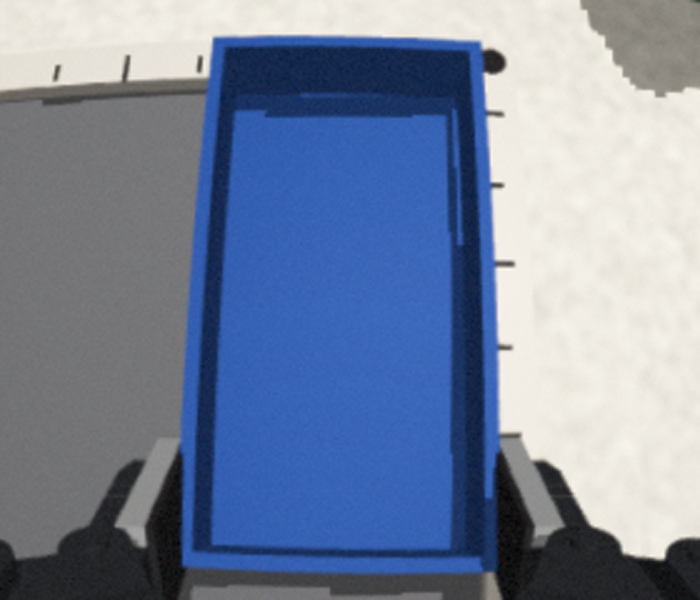

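View pics/d13a.png

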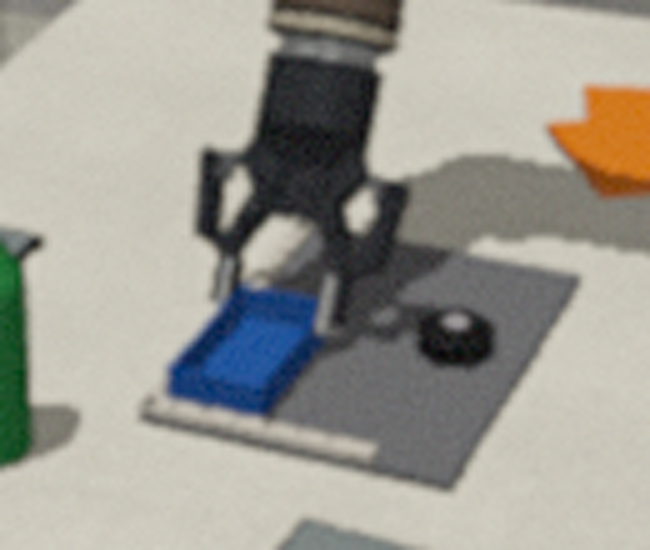

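Run:
```python
from plan import *
np.set_printoptions(precision=4,suppress=True)
w=load("w13")
g=lambda u,v,z: wray(w,(u+.5)/2.5-.5+120,(v+.5)/2.5-.5+60,z)[:2]
z=.0365
T=np.array([g(*p,z) for p in[(213,38),(481,42),(497,570),(182,567)]]);print("len",np.linalg.norm(np.roll(T,-1,0)-T,axis=1),"c",T.mean(0),"yaw",np.degrees(np.arctan2(*(T[0]+T[1]-T[2]-T[3])[::-1])))
th=np.radians(-1.4);m=np.array([[np.cos(th),np.sin(th)],[-np.sin(th),np.cos(th)]])
print("gaps: ", -(m@(T.mean(0)-[.624,-.2098]))-[.031,.058])
S=[g(*p,.014) for p in[(60,90),(140,84),(205,80)]];print("short inner",S)
```

```text
len [0.0619 0.1154 0.0606 0.1157] c [ 0.5899 -0.2697] yaw 88.3712022705268
gaps:  [0.0016 0.0027]
short inner [array([ 0.5147, -0.2085]), array([ 0.5375, -0.2087]), array([ 0.555 , -0.2087])]
```

>>> servo_tool:
  moves:
    - [140,0.004,-0.011,0.007,0,0,0]
    - [140,0,0.005,0.009,0,0,0]
    - [140,0,0.005,0.009,0,0,0]
    - [140,0,0,0,0,0,0]
    - [140,0,0,0,0,0,0]

```text
time_s: 12.55
ee_pos: [0.5896, -0.2895, -0.0131]
tool_rot: [-149.9, -0.0, -0.7]
ft_force: [-2.4, -2.7, 7.1]
width: 0.707
```

Run:
```python
from plan import *
np.set_printoptions(precision=4,suppress=True)
st();snap("w14","wrist")
w=load("w14");P=wcloud(w,w["pos"],w["rpy"])
for v in(140,180,250):print(np.median(P[v-4:v+4,240:270].reshape(-1,3),0))
print(np.median(P[150:170,140:160].reshape(-1,3),0))
```

```text
12.55 [ 0.5896 -0.2895 -0.0131] [-149.8547   -0.0331   -0.7204] [-2.398  -2.721   7.0973] 0.707017622932711 [ 55.1  57.9 -37.1  76.9   4.9  67.1  25.7]
[ 0.5896 -0.2421  0.0126]
[ 0.5893 -0.2668  0.0126]
[ 0.589  -0.3064  0.0125]
[ 0.5245 -0.252   0.0094]
```

>>> servo_tool:
  moves:
    - [50,0,0,0,0,0,0]
    - [30,0,0,0,0,0,0]
    - [30,0,0,0,0,0,0]
    - [30,0,0,0,0,0,0]

```text
time_s: 13.0
ee_pos: [0.5892, -0.2891, -0.0144]
tool_rot: [-149.8, 0.0, -0.7]
ft_force: [0.5, 0.9, 1.1]
width: 0.881
```

Run:
```python
from plan import *
np.set_printoptions(precision=4,suppress=True)
st();snap("w15","wrist")
i=cv2.imread("pics/w15.png");cv2.imwrite("pics/w15a.png",cv2.resize(i[60:300,120:400],None,fx=2.5,fy=2.5,interpolation=cv2.INTER_CUBIC))
```

```text
13.0 [ 0.5892 -0.2891 -0.0144] [-149.8352    0.0344   -0.7106] [0.4784 0.8789 1.0675] 0.8813821123837667 [ 55.1  58.  -37.1  76.9   4.9  67.   25.7]
```

View pics/w15a.png

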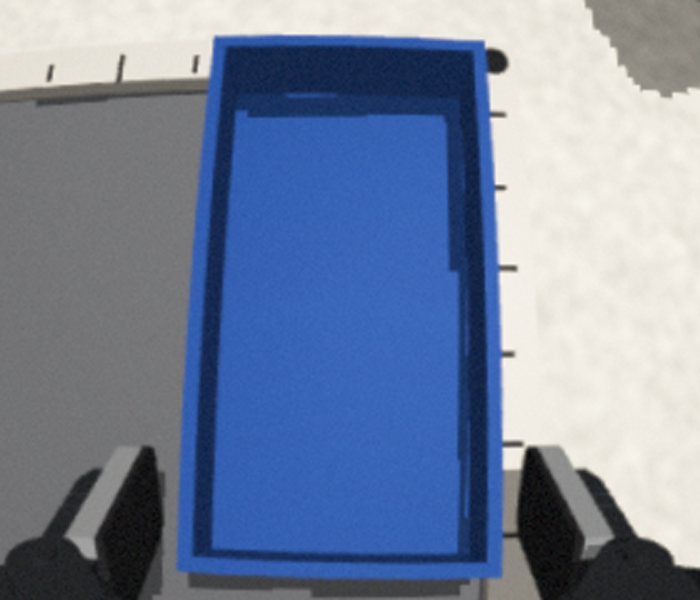

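Tray released cleanly and lying flat. I'll retreat along the tool axis and look at the fit from above.

>>> servo_tool:
  moves:
    - [20,0,0,-0.1,0,0,0]
    - [10,0,0,-0.2,0,0,0]
    - [0,0,0,-0.3,0,0,0]
    - [0,-0.1,0,-0.3,-0.09,0,0]
    - [0,-0.1,-0.05,-0.3,-0.09,0,0]
    - [0,0,-0.05,-0.2,-0.09,0,0]
    - [0,0,0,0,-0.06,0,0]
    - [0,0,0,0,0,0,0]
    - [0,0,0,0,0,0,0]

```text
time_s: 13.95
ee_pos: [0.5583, -0.3663, 0.1791]
tool_rot: [-179.6, 0.0, -0.7]
ft_force: [0.0, -1.2, -0.6]
width: 1.0
```

Run:
```python
from plan import *
st();snap("w16","wrist");snap("d16","side")
i=cv2.imread("pics/d16.png");cv2.imwrite("pics/d16a.png",cv2.resize(i[120:200,250:370],None,fx=5,fy=5,interpolation=cv2.INTER_CUBIC))
```

```text
13.95 [ 0.5583 -0.3663  0.1791] [-179.5573    0.0127   -0.6641] [ 0.0454 -1.2022 -0.5555] 0.9997683783641172 [ 48.5  33.7 -31.9  82.8  17.9  68.8  13.8]
```

View pics/w16.png

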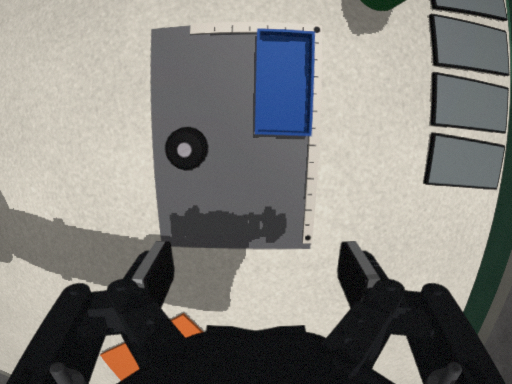

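View pics/d16a.png

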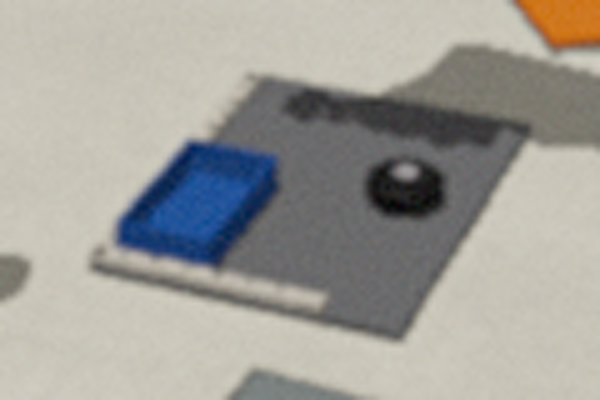

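Run:
```python
from h import *
i=cv2.imread("pics/w16.png")
cv2.imwrite("pics/w16a.png",cv2.resize(i[15:145,240:330],None,fx=6,fy=6,interpolation=cv2.INTER_CUBIC)[:600*2])
cv2.imwrite("pics/w16b.png",cv2.resize(i[15:260,140:330],None,fx=3,fy=3,interpolation=cv2.INTER_CUBIC)[:600])
cv2.imwrite("pics/w16c.png",cv2.resize(i[180:260,140:330],None,fx=4,fy=4,interpolation=cv2.INTER_CUBIC)[:600])
```

```text
(no output)
```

View pics/w16a.png

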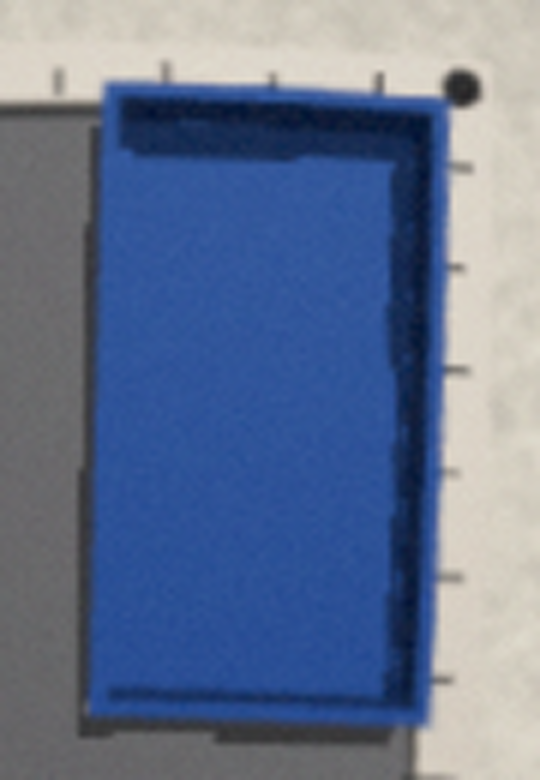

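View pics/w16b.png

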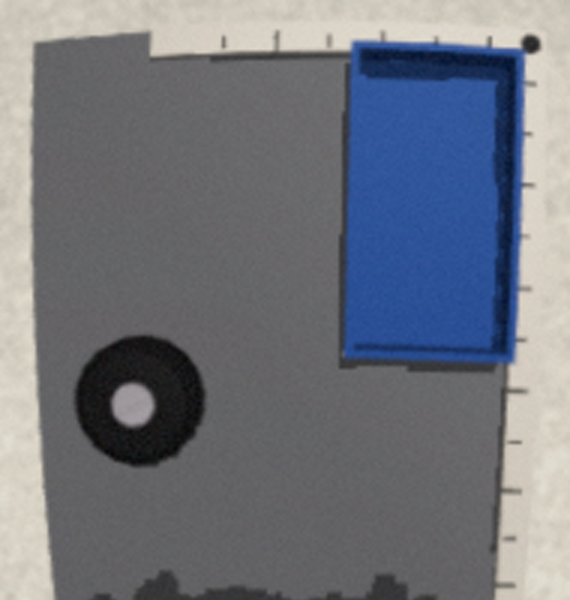

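View pics/w16c.png

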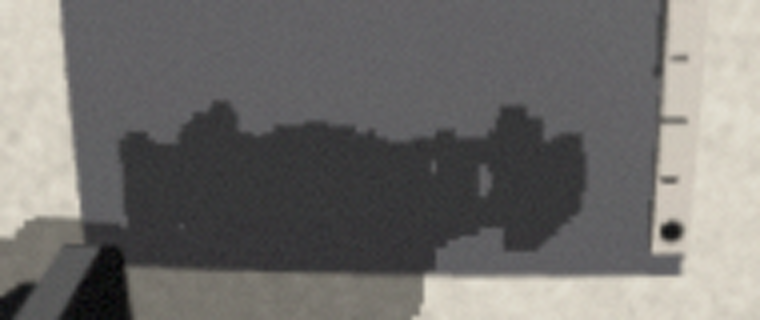

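Run:
```python
from plan import *
from scipy.optimize import least_squares
np.set_printoptions(precision=4,suppress=True)
w=load("w16")
def g(l,k,ox,oy,z): return np.array([wray(w,(u+.5)/k-.5+ox,(v+.5)/k-.5+oy,z)[:2] for u,v in l])
T=g([(105,83),(450,100),(428,724),(88,714)],6,240,15,.033)
print("len",np.linalg.norm(np.roll(T,-1,0)-T,axis=1),"c",T.mean(0),"yaw",np.degrees(np.arctan2(*(T[0]+T[1]-T[2]-T[3])[::-1])))
Li=np.vstack([g([(507,370),(497,560)],3,140,15,.014),g([(663,60),(653,252)],4,140,180,.014)])
Si=g([(152,57),(250,54),(345,52)],3,140,15,.014)
C=np.vstack([g([(33,42)],3,140,15,.008),g([(682,272)],4,140,180,.008)])
print("long",Li,"\nshort",Si,"\ncorners",C)
def res(q):
    r=R.from_euler("z",q[2]).as_matrix()[:2,:2];f=lambda P:(P-q[:2])@r
    return np.r_[f(Li)[:,0]-.088,f(Si)[:,1]-.128,f(C[:1])[0]-[-.1,.14],f(C[1:])[0]-[.1,-.14]]
f=least_squares(res,[.53,-.335,0.]);q=f.x;print(q[:2],np.degrees(q[2]),f.fun*1e3)
r=R.from_euler("z",q[2]).as_matrix()[:2,:2];print("tray in board",(T.mean(0)-q[:2])@r,(T-q[:2])@r)
```

```text
len [0.0618 0.1158 0.062  0.1156] c [ 0.5907 -0.2682] yaw 87.84104019903907
long [[ 0.6205 -0.3323]
 [ 0.6189 -0.4099]
 [ 0.6186 -0.4013]
 [ 0.6184 -0.4666]] 
short [[ 0.486  -0.2073]
 [ 0.5236 -0.2087]
 [ 0.5594 -0.209 ]] 
corners [[ 0.4354 -0.1938]
 [ 0.6297 -0.4775]]
[ 0.5324 -0.3362] -1.1287030843762222 [-0.0294 -0.127  -0.592   0.514  -0.0103 -0.711  -0.3525  0.2304  0.476
  0.004   0.5978]
tray in board [0.0569 0.0691] [[0.027  0.1272]
 [0.0889 0.1267]
 [0.0869 0.011 ]
 [0.0249 0.0116]]
```

Run:
```python
from plan import *
plan([.4236,.2581,.14],[180,0,57.9],0,15)
```

```text
dist mm 42.75959797676424 deg 3.9167470532289754
[0, np.float64(-0.064), np.float64(-0.277), np.float64(0.019), np.float64(-0.0004), np.float64(-0.0001), np.float64(-0.0435)],
[0, np.float64(-0.044), np.float64(-0.281), np.float64(0.019), np.float64(-0.0004), np.float64(-0.0001), np.float64(-0.0435)],
[0, np.float64(-0.025), np.float64(-0.283), np.float64(0.019), np.float64(-0.0004), np.float64(-0.0001), np.float64(-0.0435)],
[0, np.float64(-0.006), np.float64(-0.284), np.float64(0.019), np.float64(-0.0004), np.float64(-0.0001), np.float64(-0.0435)],
[0, np.float64(0.014), np.float64(-0.284), np.float64(0.019), np.float64(-0.0004), np.float64(-0.0001), np.float64(-0.0435)],
[0, np.float64(0.033), np.float64(-0.283), np.float64(0.018), np.float64(-0.0004), np.float64(-0.0001), np.float64(-0.0435)],
[0, np.float64(0.052), np.float64(-0.28), np.float64(0.018), np.float64(-0.0004), np.float64(-0.0001), np.float64(-0.0435)],
[0, np.float64(0.071), np.float64(-0.275), np.float64(0.018), np.float64(-0.0004), np.float64(-0.0001), np.float64(-0.0435)],
[0, np.float64(0.09), np.float64(-0.27), np.float64(0.018), np.float64(-0.0004), np.float64(-0.0001), np.float64(-0.0435)],
[0, np.float64(0.108), np.float64(-0.263), np.float64(0.018), np.float64(-0.0004), np.float64(-0.0001), np.float64(-0.0435)],
[0, np.float64(0.126), np.float64(-0.255), np.float64(0.017), np.float64(-0.0004), np.float64(-0.0001), np.float64(-0.0435)],
[0, np.float64(0.143), np.float64(-0.246), np.float64(0.017), np.float64(-0.0004), np.float64(-0.0001), np.float64(-0.0435)],
[0, np.float64(0.159), np.float64(-0.236), np.float64(0.017), np.float64(-0.0004), np.float64(-0.0001), np.float64(-0.0435)],
[0, np.float64(0.175), np.float64(-0.224), np.float64(0.017), np.float64(-0.0004), np.float64(-0.0001), np.float64(-0.0435)],
[0, np.float64(0.19), np.float64(-0.212), np.float64(0.017), np.float64(-0.0004), np.float64(-0.0001), np.float64(-0.0435)],
```

>>> servo_tool:
  moves:
    - [0,-0.064,-0.277,0,0,0,-0.0435]
    - [0,-0.044,-0.281,0,0,0,-0.0435]
    - [0,-0.025,-0.283,0,0,0,-0.0435]
    - [0,-0.006,-0.284,0,0,0,-0.0435]
    - [0,0.014,-0.284,0,0,0,-0.0435]
    - [0,0.033,-0.283,0,0,0,-0.0435]
    - [0,0.052,-0.28,0,0,0,-0.0435]
    - [0,0.071,-0.275,0,0,0,-0.0435]
    - [0,0.09,-0.27,0,0,0,-0.0435]
    - [0,0.108,-0.263,0,0,0,-0.0435]
    - [0,0.126,-0.255,0.05,0,0,-0.0435]
    - [0,0.143,-0.246,0.05,0,0,-0.0435]
    - [60,0.159,-0.236,0.05,0,0,-0.0435]
    - [60,0.175,-0.224,0.05,0,0,-0.0435]
    - [60,0.19,-0.212,0.05,0,0,-0.0435]
    - [60,0,0,0,0,0,0]
    - [60,0,0,0,0,0,0]
    - [60,0,0,0,0,0,0]

```text
time_s: 15.85
ee_pos: [0.424, 0.2576, 0.1448]
tool_rot: [-179.7, -0.3, 57.8]
ft_force: [-0.1, 0.2, 0.0]
width: 0.764
```

Run:
```python
from plan import *
st();snap("w17","wrist")
```

```text
15.85 [0.424  0.2576 0.1448] [-179.6925   -0.29     57.8107] [-0.0987  0.1914  0.0094] 0.7639285820434465 [  3.9  25.8 -54.5 108.9  24.3  57.7  -3.4]
```

View pics/w17.png

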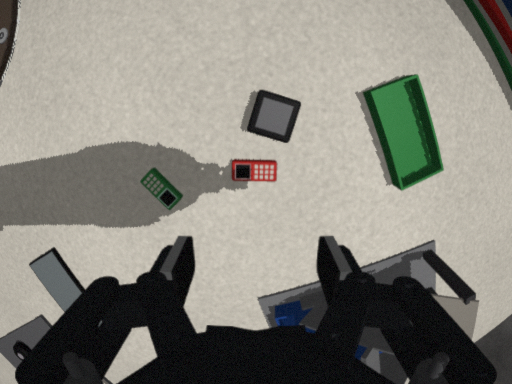

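Run:
```python
from h import *
i=cv2.imread("pics/w17.png")
cv2.imwrite("pics/w17a.png",cv2.resize(i[80:200,220:310],None,fx=6,fy=6,interpolation=cv2.INTER_CUBIC))
```

```text
(no output)
```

View pics/w17a.png

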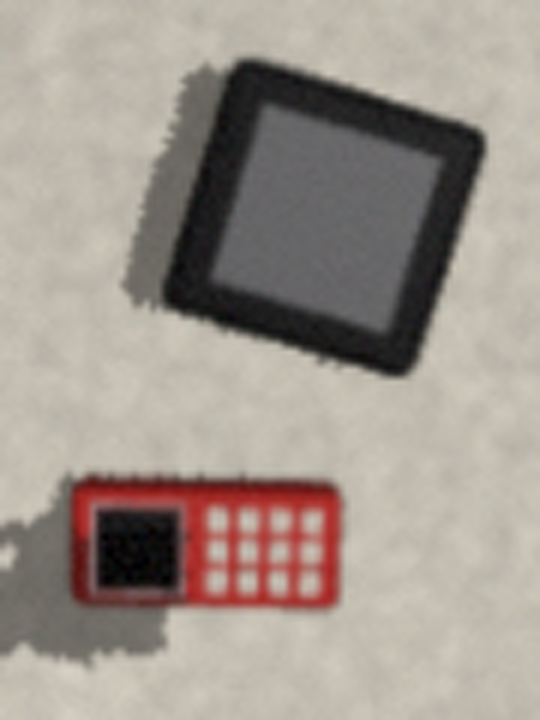

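Run:
```python
from plan import *
np.set_printoptions(precision=4,suppress=True)
w=load("w17")
def g(l,k,ox,oy,z): return np.array([wray(w,(u+.5)/k-.5+ox,(v+.5)/k-.5+oy,z)[:2] for u,v in l])
T=g([(76,485),(339,484),(336,607),(76,603)],6,220,80,.013)
print(np.linalg.norm(np.roll(T,-1,0)-T,axis=1),T.mean(0),np.degrees(np.arctan2(*(T[1]+T[2]-T[0]-T[3])[::-1])))
C=g([(237,58),(486,135),(403,377),(166,305)],6,220,80,.028);c=T.mean(0)
u=(T[1]+T[2]-T[0]-T[3]);u/=np.linalg.norm(u);n=np.array([-u[1],u[0]])
print(np.c_[(C-c)@u,(C-c)@n])
# finger tip z via x=+-32.5
H=w["hand_eye"]
Q=wcloud(w,w["pos"],w["rpy"]);print([Q[v,uu] for uu,v in[(185,250),(330,250),(186,262)]])
```

```text
[0.0462 0.0224 0.0465 0.0215] [0.4213 0.2588] 57.334114355284235
[[ 0.0043  0.0847]
 [ 0.0449  0.073 ]
 [ 0.0322  0.0325]
 [-0.007   0.044 ]]
[array([0.3983, 0.235 , 0.2001]), array([0.4324, 0.2923, 0.2037]), array([0.4032, 0.2321, 0.2016])]
```

Run:
```python
from plan import *
plan([.4213,.2588,-.002],[180,0,57.3],60,5)
```

```text
dist mm 29.41328951568521 deg 0.1283546443855345
[60, np.float64(-0.001), np.float64(-0.003), np.float64(0.196), np.float64(-0.0006), np.float64(-0.0007), np.float64(0.0011)],
[60, np.float64(-0.001), np.float64(-0.003), np.float64(0.196), np.float64(-0.0006), np.float64(-0.0007), np.float64(0.0011)],
[60, np.float64(-0.001), np.float64(-0.004), np.float64(0.196), np.float64(-0.0006), np.float64(-0.0007), np.float64(0.0011)],
[60, np.float64(-0.001), np.float64(-0.004), np.float64(0.196), np.float64(-0.0006), np.float64(-0.0007), np.float64(0.0011)],
[60, np.float64(-0.001), np.float64(-0.004), np.float64(0.196), np.float64(-0.0006), np.float64(-0.0007), np.float64(0.0011)],
```

>>> servo_tool:
  moves:
    - [60,-0.001,-0.004,0.196,-0.0006,-0.0007,0.001]
    - [60,-0.001,-0.004,0.196,-0.0006,-0.0007,0.001]
    - [60,-0.001,-0.004,0.196,-0.0006,-0.0007,0.001]
    - [60,-0.001,-0.004,0.196,-0.0006,-0.0007,0.001]
    - [60,-0.001,-0.004,0.196,-0.0006,-0.0007,0.001]
    - [60,0,0,0,0,0,0]
    - [60,0,0,0,0,0,0]

```text
time_s: 16.6
ee_pos: [0.4206, 0.2601, -0.0012]
tool_rot: [180.0, -0.0, 57.5]
ft_force: [0.3, -0.3, 0.5]
width: 0.765
```

Run:
```python
from plan import *
st();snap("w18","wrist");snap("d18","side")
i=cv2.imread("pics/w18.png");cv2.imwrite("pics/w18a.png",cv2.resize(i[150:330,120:390],None,fx=2.9,fy=2.9,interpolation=cv2.INTER_CUBIC))
i=cv2.imread("pics/d18.png");cv2.imwrite("pics/d18a.png",cv2.resize(i[230:330,220:350],None,fx=5,fy=5,interpolation=cv2.INTER_CUBIC))
```

```text
16.6 [ 0.4206  0.2601 -0.0012] [179.9942  -0.0118  57.4645] [ 0.2618 -0.2735  0.5419] 0.7650576329231089 [ -5.8  36.3 -44.1 117.1  38.3  41.8 -16.8]
```

View pics/w18a.png

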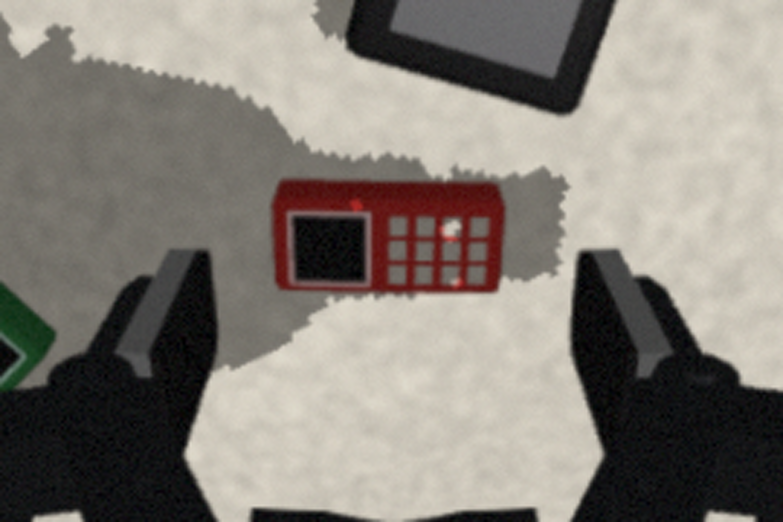

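View pics/d18a.png

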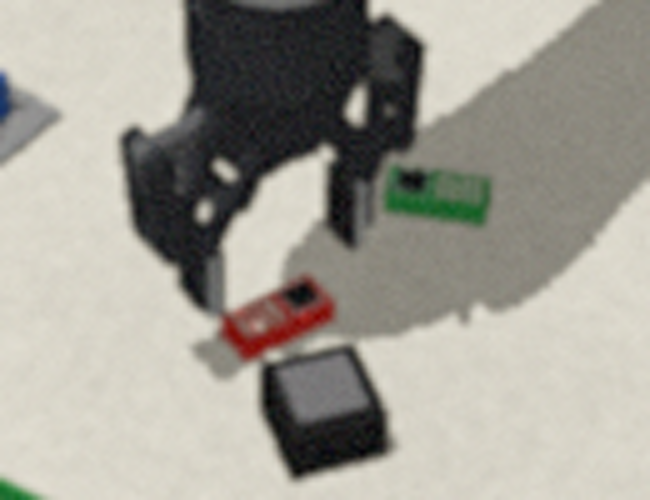

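Run:
```python
from plan import *
np.set_printoptions(precision=4,suppress=True)
w=load("w18")
def g(l,k,ox,oy,z): return np.array([wray(w,(u+.5)/k-.5+ox,(v+.5)/k-.5+oy,z)[:2] for u,v in l])
T=g([(275,206),(502,206),(498,291),(279,290)],2.9,120,150,.013)
print(np.linalg.norm(np.roll(T,-1,0)-T,axis=1),T.mean(0),np.degrees(np.arctan2(*(T[1]+T[2]-T[0]-T[3])[::-1])))
B=g([(275,182),(500,182)],2.9,120,150,.0);r=R.from_euler("xyz",w["rpy"],degrees=True).as_matrix()
print("tool frame",[(r.T@(np.r_[p,.0]-np.r_[w["pos"][:2],0]))[:2] for p in [T.mean(0),*B]])
Q=wcloud(w,w["pos"],w["rpy"])
H=(Q-w["pos"])@r
# pad inner face points: find tip
for v in range(232,260,3): print(v,[(u,(H[v,u]*1e3).round().tolist()) for u in (186,189,192)])
```

```text
[0.0463 0.0198 0.0467 0.0196] [0.4223 0.258 ] 57.28888034075014
tool frame [array([-0.0008,  0.0025]), array([-0.0256, -0.0074]), array([ 0.0235, -0.0074])]
232 [(186, [-45.0, 7.0, -1.0]), (189, [-43.0, 6.0, -2.0]), (192, [-41.0, 6.0, -3.0])]
235 [(186, [-45.0, 8.0, -3.0]), (189, [-43.0, 8.0, -3.0]), (192, [-41.0, 8.0, -2.0])]
238 [(186, [-34.0, -11.0, -45.0]), (189, [-32.0, -12.0, -46.0]), (192, [-41.0, 10.0, -3.0])]
241 [(186, [-34.0, -11.0, -48.0]), (189, [-32.0, -11.0, -47.0]), (192, [-33.0, -7.0, -39.0])]
244 [(186, [-33.0, -11.0, -51.0]), (189, [-32.0, -9.0, -47.0]), (192, [-32.0, -7.0, -43.0])]
247 [(186, [-32.0, -11.0, -54.0]), (189, [-32.0, -7.0, -48.0]), (192, [-32.0, -5.0, -43.0])]
250 [(186, [-32.0, -10.0, -55.0]), (189, [-33.0, -6.0, -48.0]), (192, [-32.0, -3.0, -43.0])]
253 [(186, [-32.0, -8.0, -55.0]), (189, [-33.0, -4.0, -48.0]), (192, [-32.0, -2.0, -43.0])]
256 [(186, [-33.0, -6.0, -54.0]), (189, [-33.0, -3.0, -49.0]), (192, [-32.0, -0.0, -44.0])]
259 [(186, [-32.0, -5.0, -56.0]), (189, [-33.0, -2.0, -50.0]), (192, [-32.0, 1.0, -45.0])]
```

>>> servo_tool:
  moves:
    - [60,-0.003,0.01,0.1,0,0,0]
    - [60,0,0.01,0.08,0,0,0]
    - [60,0,0,0.03,0,0,0]
    - [60,0,0,0.015,0,0,0]
    - [60,0,0,0,0,0,0]
    - [60,0,0,0,0,0,0]

```text
time_s: 17.3
ee_pos: [0.4225, 0.2592, -0.0351]
tool_rot: [180.0, -0.1, 57.6]
ft_force: [0.0, 0.2, 0.9]
width: 0.766
```

Run:
```python
from plan import *
st();snap("w19","wrist");snap("d19","side")
i=cv2.imread("pics/w19.png");cv2.imwrite("pics/w19a.png",cv2.resize(i[150:330,120:390],None,fx=2.9,fy=2.9,interpolation=cv2.INTER_CUBIC))
i=cv2.imread("pics/d19.png");cv2.imwrite("pics/d19a.png",cv2.resize(i[230:330,220:350],None,fx=5,fy=5,interpolation=cv2.INTER_CUBIC))
```

```text
17.3 [ 0.4225  0.2592 -0.0351] [179.9825  -0.0711  57.5751] [0.0285 0.2439 0.8665] 0.7657220275502872 [ -7.9  39.1 -41.  118.2  42.1  38.1 -19.7]
```

View pics/w19a.png

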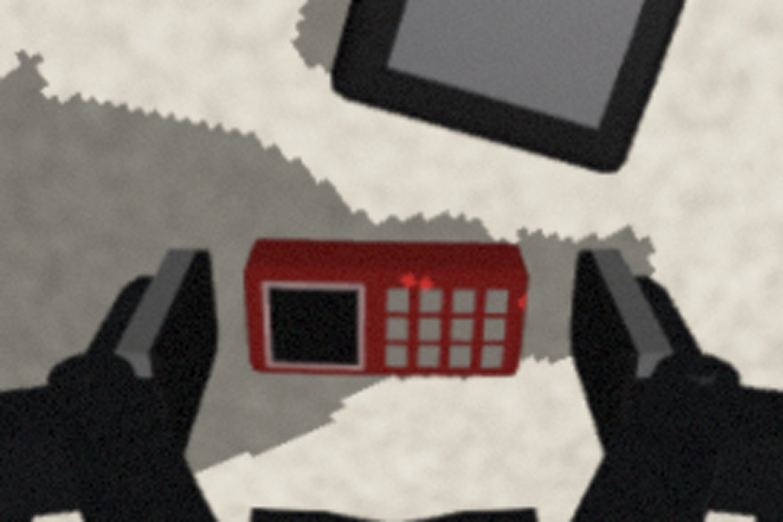

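View pics/d19a.png

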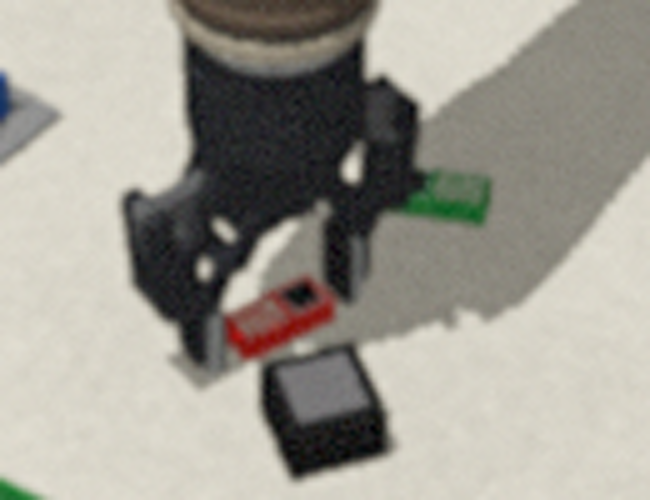

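Run:
```python
from plan import *
np.set_printoptions(precision=4,suppress=True)
w=load("w19")
def g(l,k,ox,oy,z): return np.array([wray(w,(u+.5)/k-.5+ox,(v+.5)/k-.5+oy,z)[:2] for u,v in l])
T=g([(247,270),(527,272),(521,375),(252,372)],2.9,120,150,.013);B=g([(254,239),(519,244)],2.9,120,150,.0)
r=R.from_euler("xyz",w["rpy"],degrees=True).as_matrix()
print([(r.T@np.r_[p-w["pos"][:2],0])[:2] for p in [*T,T.mean(0),*B]])
```

```text
[array([-0.0242, -0.0103]), array([ 0.0225, -0.0099]), array([0.0228, 0.011 ]), array([-0.0249,  0.0104]), array([-0.001 ,  0.0003]), array([-0.025 , -0.0099]), array([ 0.0229, -0.0088])]
```

Centred to within about 1 mm. Closing on the phone.

>>> servo_tool:
  moves:
    - [160,-0.006,0,0,0,0,0]
    - [160,0,0,0,0,0,0]
    - [160,0,0,0,0,0,0]
    - [160,0,0,0,0,0,0]
    - [160,0,0,0,0,0,0]

```text
time_s: 17.9
ee_pos: [0.4228, 0.2591, -0.0332]
tool_rot: [179.9, -0.2, 57.6]
ft_force: [-4.7, -3.0, 27.8]
width: 0.547
```

>>> servo_tool:
  moves:
    - [160,0,0,-0.07,0,0,0]
    - [160,0,0,-0.13,0,0,0]
    - [160,0,0,0,0,0,0]

```text
time_s: 18.2
ee_pos: [0.423, 0.2591, -0.0033]
tool_rot: [179.9, -0.2, 57.6]
ft_force: [1.1, -1.0, -0.1]
width: 0.539
```

Run:
```python
from plan import *
st();snap("w20","wrist");snap("d20","side")
i=cv2.imread("pics/w20.png");cv2.imwrite("pics/w20a.png",cv2.resize(i[150:330,120:390],None,fx=2.9,fy=2.9,interpolation=cv2.INTER_CUBIC))
i=cv2.imread("pics/d20.png");cv2.imwrite("pics/d20a.png",cv2.resize(i[230:330,220:350],None,fx=5,fy=5,interpolation=cv2.INTER_CUBIC))
```

```text
18.2 [ 0.423   0.2591 -0.0033] [179.914   -0.2253  57.5548] [ 1.1166 -1.0022 -0.1052] 0.5394041581902375 [ -5.7  36.5 -43.9 117.2  38.7  41.3 -16.8]
```

View pics/w20a.png

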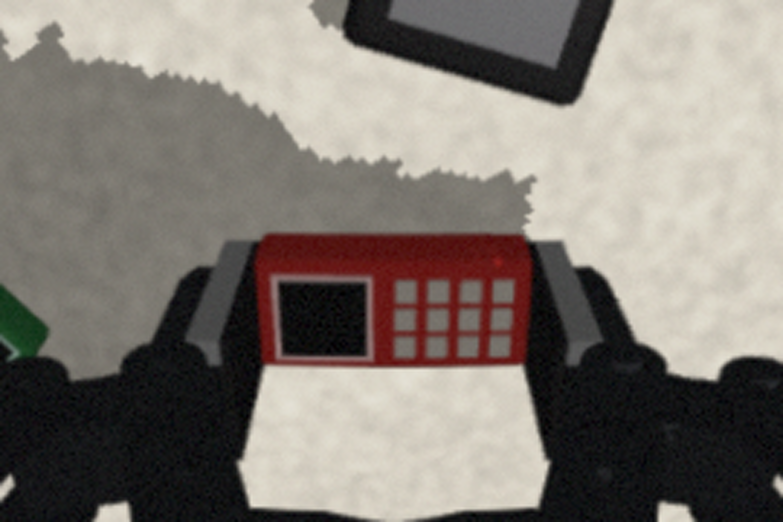

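View pics/d20a.png

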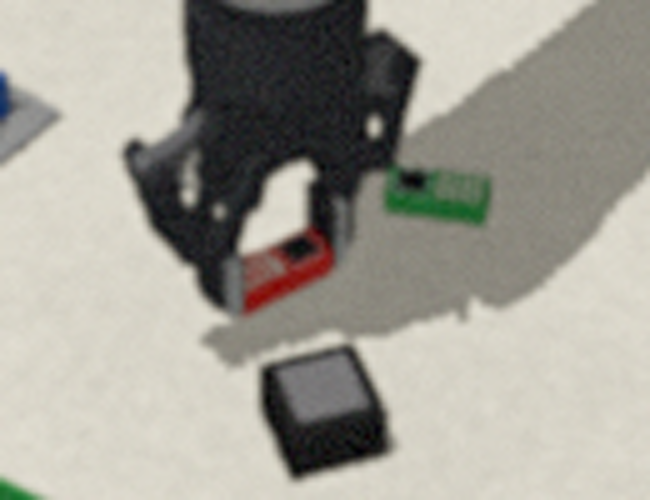

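Run:
```python
from plan import *
s=dict(sense());s["ee_pos"]=s["ee_pos"]+[0,0,.1]
plan([.5895,-.2682,.095],[180,0,87.8],160,15,s)
```

```text
dist mm 36.81251079649716 deg 2.017814657907514
[160, np.float64(-0.157), np.float64(0.188), np.float64(-0.0), np.float64(0.0001), np.float64(-0.0001), np.float64(-0.0224)],
[160, np.float64(-0.164), np.float64(0.183), np.float64(-0.0), np.float64(0.0001), np.float64(-0.0001), np.float64(-0.0224)],
[160, np.float64(-0.17), np.float64(0.177), np.float64(-0.0), np.float64(0.0001), np.float64(-0.0001), np.float64(-0.0224)],
[160, np.float64(-0.176), np.float64(0.171), np.float64(-0.0), np.float64(0.0001), np.float64(-0.0001), np.float64(-0.0224)],
[160, np.float64(-0.182), np.float64(0.164), np.float64(-0.0), np.float64(0.0001), np.float64(-0.0001), np.float64(-0.0224)],
[160, np.float64(-0.188), np.float64(0.158), np.float64(-0.0), np.float64(0.0001), np.float64(-0.0001), np.float64(-0.0224)],
[160, np.float64(-0.193), np.float64(0.151), np.float64(-0.0), np.float64(0.0001), np.float64(-0.0001), np.float64(-0.0224)],
[160, np.float64(-0.199), np.float64(0.144), np.float64(-0.0), np.float64(0.0001), np.float64(-0.0001), np.float64(-0.0224)],
[160, np.float64(-0.204), np.float64(0.137), np.float64(-0.0), np.float64(0.0001), np.float64(-0.0001), np.float64(-0.0224)],
[160, np.float64(-0.208), np.float64(0.13), np.float64(-0.0), np.float64(0.0001), np.float64(-0.0001), np.float64(-0.0224)],
[160, np.float64(-0.213), np.float64(0.122), np.float64(-0.0), np.float64(0.0001), np.float64(-0.0001), np.float64(-0.0224)],
[160, np.float64(-0.217), np.float64(0.115), np.float64(-0.0), np.float64(0.0001), np.float64(-0.0001), np.float64(-0.0224)],
[160, np.float64(-0.221), np.float64(0.107), np.float64(-0.0), np.float64(0.0001), np.float64(-0.0001), np.float64(-0.0224)],
[160, np.float64(-0.224), np.float64(0.099), np.float64(-0.0), np.float64(0.0001), np.float64(-0.0001), np.float64(-0.0224)],
[160, np.float64(-0.228), np.float64(0.091), np.float64(-0.0), np.float64(0.0001), np.float64(-0.0001), np.float64(-0.0224)],
```

>>> servo_tool:
  moves:
    - [160,0,0,-0.15,0,0,0]
    - [160,0,0,-0.25,0,0,0]
    - [160,-0.07,0.09,-0.25,0,0,-0.012]
    - [160,-0.157,0.188,0,0,0,-0.022]
    - [160,-0.164,0.183,0,0,0,-0.022]
    - [160,-0.17,0.177,0,0,0,-0.022]
    - [160,-0.176,0.171,0,0,0,-0.022]
    - [160,-0.182,0.164,0,0,0,-0.022]
    - [160,-0.188,0.158,0,0,0,-0.022]
    - [160,-0.193,0.151,0,0,0,-0.022]
    - [160,-0.199,0.144,0,0,0,-0.022]
    - [160,-0.204,0.137,0,0,0,-0.022]
    - [160,-0.208,0.13,0,0,0,-0.022]
    - [160,-0.213,0.122,0,0,0,-0.022]
    - [160,-0.217,0.115,0,0,0,-0.022]
    - [160,-0.221,0.107,0,0,0,-0.022]
    - [160,-0.15,0.06,0,0,0,-0.022]
    - [160,-0.05,0.03,0,0,0,-0.022]
    - [160,0,0,0,0,0,0]
    - [160,0,0,0,0,0,0]

```text
time_s: 20.3
ee_pos: [0.59, -0.242, 0.0912]
tool_rot: [-180.0, -0.1, 88.3]
ft_force: [0.1, 0.9, 0.1]
width: 0.545
```

Run:
```python
from plan import *
st();snap("w21","wrist")
plan([.5895,-.2682,.05],[180,0,87.8],160,4)
```

```text
20.3 [ 0.59   -0.242   0.0912] [-179.9854   -0.0933   88.3098] [0.1072 0.9059 0.1403] 0.5446600090725565 [ 50.8  43.4 -54.9  92.1  38.2  65.1  74.8]
dist mm 12.32852273692685 deg 0.14105318608736495
[160, np.float64(-0.045), np.float64(0.0), np.float64(0.069), np.float64(0.0), np.float64(-0.0002), np.float64(0.0015)],
[160, np.float64(-0.045), np.float64(0.0), np.float64(0.069), np.float64(0.0), np.float64(-0.0002), np.float64(0.0015)],
[160, np.float64(-0.044), np.float64(0.001), np.float64(0.069), np.float64(0.0), np.float64(-0.0002), np.float64(0.0015)],
[160, np.float64(-0.044), np.float64(0.001), np.float64(0.069), np.float64(0.0), np.float64(-0.0002), np.float64(0.0015)],
```

View pics/w21.png

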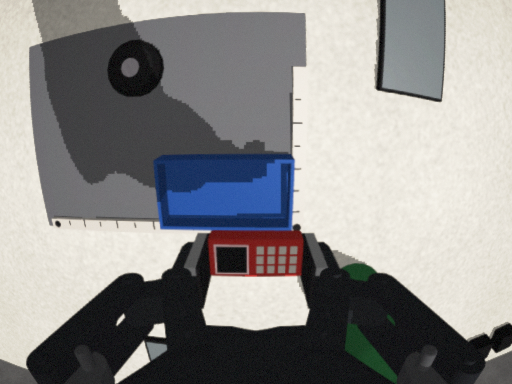

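Run:
```python
from plan import *
np.set_printoptions(precision=4,suppress=True)
w=load("w21")
T=np.array([wray(w,u,v,.033)[:2] for u,v in[(155,157),(294,156),(293,229),(161,229)]]);print(T,T.mean(0))
r=R.from_euler("xyz",w["rpy"],degrees=True).as_matrix()
zp=w["pos"][2]+.034
P=np.array([wray(w,u,v,zp+.013)[:2] for u,v in[(211,243),(303,243),(301,275),(212,276)]]);print(P,P.mean(0)-w["pos"][:2])
```

```text
[[ 0.5554 -0.3235]
 [ 0.559  -0.2095]
 [ 0.6231 -0.2098]
 [ 0.6205 -0.3268]] [ 0.5895 -0.2674]
[[ 0.5799 -0.263 ]
 [ 0.5814 -0.2181]
 [ 0.6002 -0.2184]
 [ 0.5994 -0.2643]] [0.0002 0.001 ]
```

>>> servo_tool:
  moves:
    - [160,-0.045,0,0.06,0,0,0.0015]
    - [160,-0.045,0,0.06,0,0,0.0015]
    - [160,-0.044,0,0.06,0,0,0.0015]
    - [160,-0.044,0,0.05,0,0,0.0015]
    - [160,0,0,0.06,0,0,0]
    - [160,0,0,0.06,0,0,0]
    - [160,0,0,0,0,0,0]
    - [160,0,0,0,0,0,0]

```text
time_s: 21.15
ee_pos: [0.5897, -0.2689, 0.0394]
tool_rot: [180.0, -0.1, 87.8]
ft_force: [-0.0, 0.6, -0.9]
width: 0.544
```

Run:
```python
from plan import *
st();snap("w22","wrist")
```

```text
21.15 [ 0.5897 -0.2689  0.0394] [179.9638  -0.0687  87.8382] [-0.0368  0.558  -0.9392] 0.5440627266556385 [ 51.3  47.1 -52.4  93.   41.4  61.1  74.6]
```

View pics/w22.png

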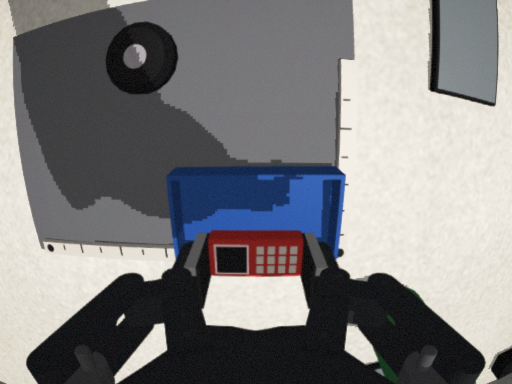

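>>> servo_tool:
  moves:
    - [160,0,0,0.12,0,0,0]
    - [160,0,0,0.12,0,0,0]
    - [160,0,0,0.07,0,0,0]
    - [160,0,0,0.04,0,0,0]
    - [160,0,0,0,0,0,0]
    - [160,0,0,0,0,0,0]

```text
time_s: 21.8
ee_pos: [0.59, -0.2693, -0.0129]
tool_rot: [179.9, -0.1, 87.8]
ft_force: [0.1, -0.5, 0.1]
width: 0.541
```

Run:
```python
from plan import *
st();snap("w23","wrist")
i=cv2.imread("pics/w23.png");cv2.imwrite("pics/w23a.png",cv2.resize(i[130:330,120:390],None,fx=2.9,fy=2.9,interpolation=cv2.INTER_CUBIC))
```

```text
21.8 [ 0.59   -0.2693 -0.0129] [179.9347  -0.0531  87.8049] [ 0.1164 -0.5366  0.0755] 0.5408066229471232 [ 50.   50.3 -49.9  94.8  44.7  56.7  72.2]
```

View pics/w23a.png

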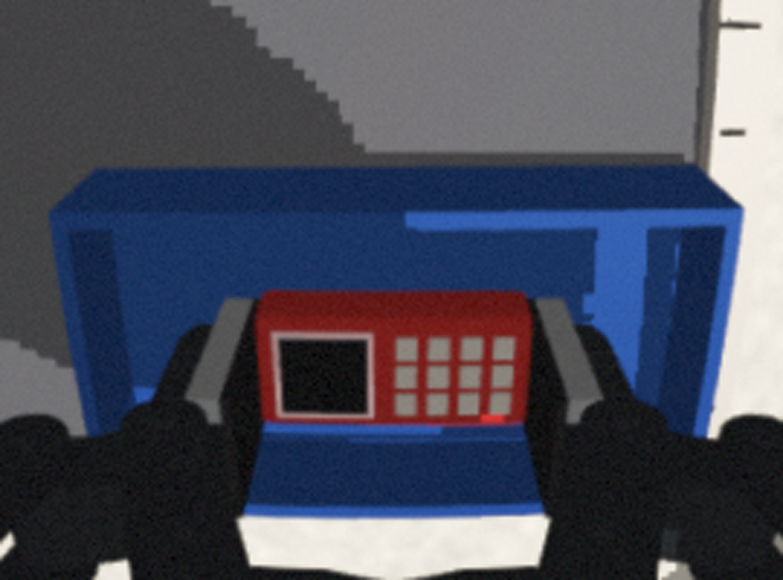

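>>> servo_tool:
  moves:
    - [160,0,0,0.03,0,0,0]
    - [160,0,0,0.02,0,0,0]
    - [160,0,0,0,0,0,0]
    - [160,0,0,0,0,0,0]

```text
time_s: 22.25
ee_pos: [0.5897, -0.2694, -0.0205]
tool_rot: [180.0, -0.0, 87.8]
ft_force: [0.3, -0.2, -0.9]
width: 0.547
```

>>> servo_tool:
  moves:
    - [160,0,0,0.007,0,0,0]
    - [160,0,0,0,0,0,0]
    - [160,0,0,0,0,0,0]

```text
time_s: 22.55
ee_pos: [0.5897, -0.2694, -0.0215]
tool_rot: [180.0, -0.0, 87.8]
ft_force: [0.3, -0.2, 0.5]
width: 0.543
```

>>> servo_tool:
  moves:
    - [160,0,0,0.007,0,0,0]
    - [160,0,0,0,0,0,0]
    - [160,0,0,0,0,0,0]

```text
time_s: 22.85
ee_pos: [0.5899, -0.2694, -0.022]
tool_rot: [179.9, -0.0, 87.8]
ft_force: [-1.6, 0.0, 5.5]
width: 0.544
```

>>> servo_tool:
  moves:
    - [90,0,0,0,0,0,0]
    - [85,0,0,0,0,0,0]
    - [85,0,0,0,0,0,0]
    - [85,0,0,-0.05,0,0,0]
    - [85,0,0,-0.15,0,0,0]
    - [85,0,0,-0.25,0,0,0]
    - [85,-0.1,-0.2,-0.25,0,0,0]
    - [85,-0.1,-0.3,-0.2,0,0,0]
    - [85,0,-0.1,0,0,0,0]
    - [85,0,0,0,0,0,0]
    - [85,0,0,0,0,0,0]

```text
time_s: 23.95
ee_pos: [0.5039, -0.2947, 0.1092]
tool_rot: [179.9, -0.0, 87.8]
ft_force: [0.1, -0.1, -0.1]
width: 0.668
```

Run:
```python
from plan import *
st();snap("w24","wrist");snap("d24","side");snap("s24","scene")
i=cv2.imread("pics/d24.png");cv2.imwrite("pics/d24a.png",cv2.resize(i[120:200,250:370],None,fx=5,fy=5,interpolation=cv2.INTER_CUBIC))
```

```text
23.95 [ 0.5039 -0.2947  0.1092] [179.9198  -0.0222  87.7793] [ 0.1126 -0.1156 -0.1388] 0.6676223887752955 [ 62.6  38.5 -57.7  99.1  36.2  63.   81.1]
```

View pics/w24.png

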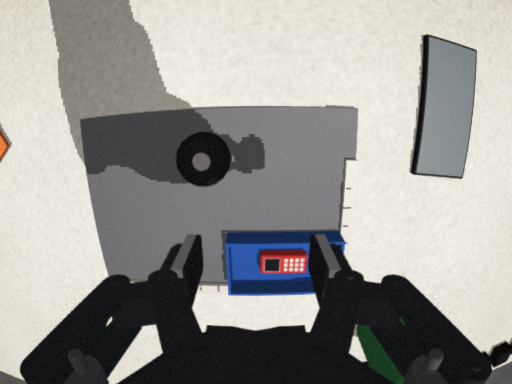

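View pics/d24.png

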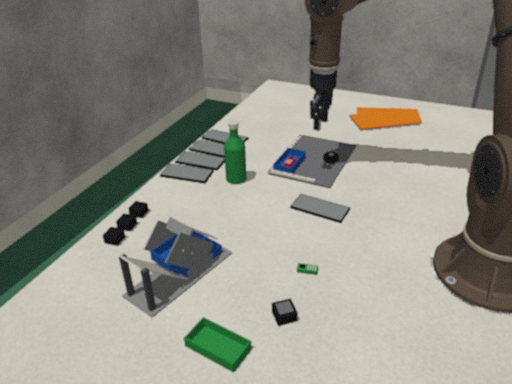

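View pics/s24.png

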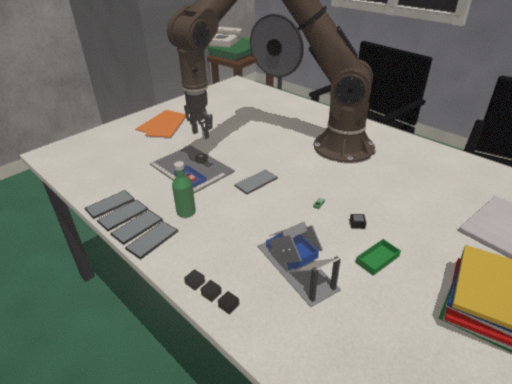

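>>> servo_tool:
  moves:
    - [85,0,-0.2,-0.2,0,0,0]
    - [85,0,-0.25,-0.2,0,0,0]
    - [85,0.1,-0.15,0,0,0,0]
    - [85,0,0,0,0,0,0]
    - [85,0,0,0,0,0,0]

```text
time_s: 24.6
ee_pos: [0.4147, -0.276, 0.1687]
tool_rot: [179.9, -0.0, 87.8]
ft_force: [-1.4, -0.1, -0.8]
width: 0.667
```

Run:
```python
from plan import *
st();snap("w25","wrist")
i=cv2.imread("pics/w25.png");cv2.imwrite("pics/w25a.png",cv2.resize(i[100:300,120:390],None,fx=2.9,fy=2.9,interpolation=cv2.INTER_CUBIC))
```

```text
24.6 [ 0.4147 -0.276   0.1687] [179.9341  -0.0298  87.8378] [-1.4142 -0.1056 -0.8187] 0.6674306517953302 [ 74.9  28.5 -64.9 106.5  28.8  63.6  87.1]
```

View pics/w25a.png

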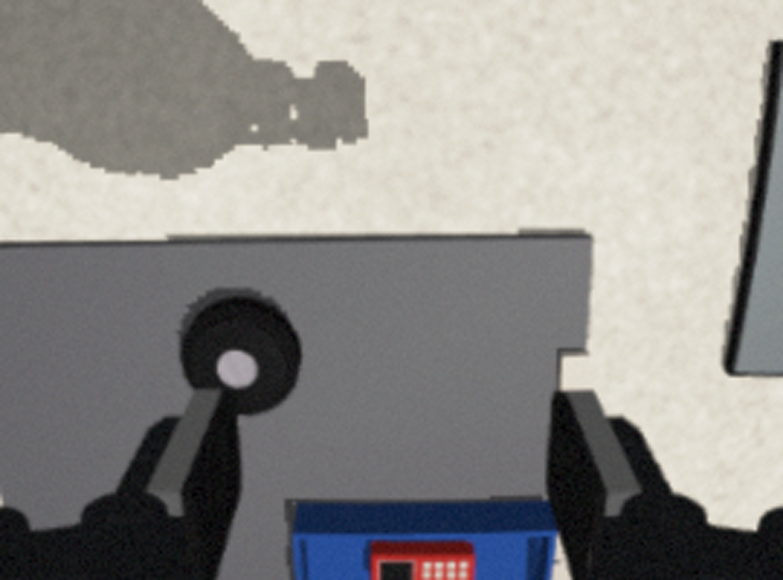

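>>> servo_tool:
  moves:
    - [85,0,0,-0.3,0,0,0]
    - [85,0,0.1,-0.3,0,0,0]
    - [85,0,0.3,0,0,0,0]
    - [85,0,0.3,0,0,0,0]
    - [85,0,0.3,0,0,0,0]
    - [85,-0.1,0.25,0,0,0,0]
    - [85,0,0,0,0,0,0]
    - [85,0,0,0,0,0,0]

```text
time_s: 25.45
ee_pos: [0.6023, -0.2974, 0.2571]
tool_rot: [-180.0, -0.2, 87.9]
ft_force: [-0.4, 0.7, -0.7]
width: 0.667
```

Run:
```python
from plan import *
st();snap("w26","wrist")
i=cv2.imread("pics/w26.png");cv2.imwrite("pics/w26a.png",cv2.resize(i[60:260,120:390],None,fx=2.9,fy=2.9,interpolation=cv2.INTER_CUBIC))
```

```text
25.45 [ 0.6023 -0.2974  0.2571] [-179.969    -0.1817   87.8636] [-0.3677  0.6768 -0.7485] 0.6669912002976536 [ 53.5  38.7 -58.7  74.5  32.3  84.   85.5]
```

View pics/w26a.png

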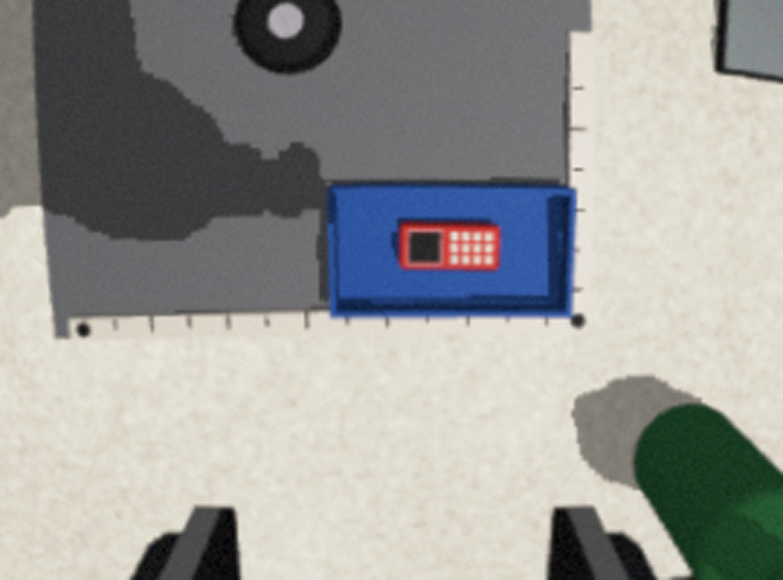

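Run:
```python
from plan import *
from scipy.optimize import least_squares
np.set_printoptions(precision=4,suppress=True)
w=load("w26")
def g(l,z,k=2.9,ox=120,oy=60): return np.array([wray(w,(u+.5)/k-.5+ox,(v+.5)/k-.5+oy,z)[:2] for u,v in l])
T=g([(329,184),(577,188),(572,319),(331,317)],.033)
print(np.linalg.norm(np.roll(T,-1,0)-T,axis=1),T.mean(0))
Li=g([(90,318),(180,313),(305,310)],.014);Si=g([(569,60),(567,120),(568,170)],.014);E=g([(570,32)],.014)
C=g([(57,337)],.008);C2=g([(590,28)],.008)
def res(q):
    r=R.from_euler("z",q[2]).as_matrix()[:2,:2];f=lambda P:(P-q[:2])@r
    return np.r_[f(Li)[:,0]-.088,f(Si)[:,1]-.128,f(C)[0]-[.1,-.14],f(E)[0]-[-.05,.128]]
f=least_squares(res,[.53,-.335,0.]);q=f.x;print(q[:2],np.degrees(q[2]),f.fun*1e3)
r=R.from_euler("z",q[2]).as_matrix()[:2,:2];B=(T-q[:2])@r
print("tray in board",B.mean(0),"yaw rel",np.degrees(np.arctan2(*(B[1]+B[2]-B[0]-B[3])[::-1]))-90)
P=g([(400,225),(499,225),(498,270),(401,270)],.024);pc=(P.mean(0)-q[:2])@r-B.mean(0);print("phone rel tray (across,along)",pc)
Q=wcloud(w,w["pos"],w["rpy"]);h=lambda u,v:Q[int(v/2.9+60)-2:int(v/2.9+60)+3,int(u/2.9+120)-2:int(u/2.9+120)+3,2].mean()
print("z phone L/R, floor, board",h(425,247),h(470,247),h(370,250),h(530,250),h(450,120))
# bystanders vs start
d0,d1=load("side0"),load("d24");
for n,(a,b,c,e) in dict(bottle=(120,190,215,255),smart=(190,225,285,355),charger=(295,325,270,300),earbud=(145,168,320,342),disp=(215,310,115,235)).items():
    print(n,np.abs(d0["img"][a:b,c:e].astype(int)-d1["img"][a:b,c:e]).mean())
```

```text
[0.1156 0.0633 0.1159 0.0633] [ 0.5904 -0.2676]
[ 0.5323 -0.3362] -1.2918144264795466 [ 0.556  -0.5634 -0.4788 -0.1669 -1.1342 -0.401  -0.2864  1.2911  0.7726
  0.4109]
tray in board [0.0565 0.0699] yaw rel -1.2403292535934582
phone rel tray (across,along) [-0.0008 -0.0012]
z phone L/R, floor, board 0.026075365630059476 0.025497293057348762 0.012943402660034985 0.012610999197134836 0.009512372935982958
bottle 3.6420238095238093
smart 3.2277551020408164
charger 11.13962962962963
earbud 17.21080368906456
disp 7.249824561403509
```

Run:
```python
from workcell import close_job
print(close_job())
```

```text
the job is handed in; nothing more can be done
None
```

I pulled the bottom blue tray about 146 mm straight out of the dispenser and set it in the corner of the L-scale. I then laid the red phone flat in it, keypad up, and handed the job in at about 25.5 s.

**Last checks (wrist camera):**
- **Tray:** its centre is at about (56.5, 69.9) mm on the board, against a snug (57, 70). It is square within about 1.2° (limit 3.4°) and flat on the board.
- **Phone:** it is within about 1.5 mm of the tray centre. Its top is about 13 mm above the tray floor at both ends, so it lies flat.
- **Other trays:** the other three are still in the dispenser. I saw this in the pictures but did not measure it.
- **Bystanders:** the bottle, smartphone, charger and earbud case look unmoved in the side view. A before/after picture comparison matched for the bottle and smartphone. It differed for the charger and earbud case, which I put down to the missing phone and the arm's shadow.

**What disagreed or went wrong:**
- **Fingertips:** they stood about 34 to 45 mm behind the stated tool point, depending on the opening, rather than 0 to 13 mm. I went by the camera measurements instead.
- **First tray grip:** it would also have pinched tray 2, so I opened and regripped 10 mm farther forward before pulling.
- **Phone grip:** closing on the phone pressed the fingertips on the desk with about 28 N for a moment.

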